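# Load the packing blocks into the sloped bench rack

## Robot

A 6-joint arm with a two-finger parallel gripper is mounted at the origin on the work surface; the furniture and walls round the work are solid. World frame = base frame: x ahead of the robot, y to its left, z up, the work surface at z = 0. Lengths are in mm, angles in degrees, forces in N, time in s.
With the tool pointing down it reaches from about 300 to 850 mm from the base axis. Payload 4.2 kg.
Tool frame: the origin (TCP) lies on the centre line of the jaws, within the pads' length; the fingertips stand 14 mm ahead of it and the grasp point (between the pads) lies 5 mm behind it (env.finger_overhang is the z of the fingertips in the tool frame, in mm); z points along the fingers, y is the line along which they close (so a half turn about z gives the same grasp; the last joint's range is limited). The gripper opens to 91 mm and grips with 3 to 60 N. Pads are 32 mm wide; open, the fingers measure 118 mm over their backs; the gripper's body (76 mm by 178 mm) begins 60 mm behind the grasp point.
Start: joints at [76.089, 18.312, 89.639, -0, 72.044, -1.146], TCP at [127.053, 560.802, 227.976] pointing down, gripper open.
Joint ranges: [-177.97, 177.97], [-48.28, 115.42], [12.27, 149.76], [-77.06, 257.06], [2.81, 150.46], [-146.56, 146.56]. Speed limits (degrees/s): [147.25, 147.25, 180, 180, 180, 180].

## Interface

Orientations are given as [roll, pitch, yaw] about the fixed x, y, z axes, in that order (R = Rz(yaw) Ry(pitch) Rx(roll)).
In Python, from workcell import sensors, viewer, env gives the robot as it stands. The module is installed in compiled form; this text tells all that it offers.
- The arm moves only by the tool step_arm, never from a script. Its argument "plan" is one flat list of numbers, 6 for each row, row after row: the shift along the tool's x, y, z in cm, then the turn, a rotation vector about the tool's x, y, z in rad. In form: [x, y, z, wx, wy, wz, x, y, z, wx, wy, wz, ...]. A call has 1 to 5 rows; each row shifts and turns the commanded pose from where the row before left it, along the tool's axes as they then stand; what a row does not reach is not made up. A row lasts 1/12 s, in which the tool goes at most 41.7 mm and 7.16 degrees, less where a joint would pass 70% of its speed; a pose out of reach is approached as far as the arm can. A call is refused whole if a number of a shift passes 4.17 or a number of a turn 0.125, either way. A call with a gripper value outside its range is refused whole. "hand" is the finger opening in cm, from 0 to 9.12, set as the call begins (left out, the last holds). The fingers move at their own pace and stop on an object; "newtons" is the grip in N (left out, the last holds). Time passes only in rows, so rows that do not move let the fingers close. It gives the time, the measured TCP pose, the force, the opening and the grip force at its end, in the units of the state.
- sensors.state(): the state, without advancing time (a new reading comes with each control period).
- viewer.grab_frame(name): name is "side" or "top" or "wrist"; returns a dict with "img" (400x640x3 uint8, red, green, blue), "fx", "fy", "cx", "cy" (pixels), "position" and "attitude" of the camera in the world. Camera axes: x right, y down, z forward; pixel columns grow to the right and rows downward; lengths in mm; the calibration is good to about 2 mm. A picture is of the moment at which its call begins. There is no depth.
- env.job_done(): hands the job in; it is judged then, once.
Trained networks look in a picture, given as the dict that the camera call returned (one of the last four; its "shot" number tells which), for a name from the list of things; names that differ only in an ending like _2 or _b are one class to them, and where a whole thing is asked for, a point or a joint stands for the part that bears it (a point fixed in the world has none). Each returns a list of dicts, best first, with "score" (0 to 1); they miss things now and then, are a little off and sometimes report something else, mostly with a low value. They report only what shows in the picture. A call takes as long as a camera call.
- viewer.boxes_of(name, picture): "location" ([column, row] in pixels, amid what is visible of it).
- viewer.pinpoint(name, picture): "location" ([column, row] in pixels: a listed point, or the origin of a listed thing).
The state is a dict: "time_s": time; "qpos": joint angles; "qvel": joint speeds; "effort": joint torques, N m; "ee_pos": TCP position; "ee_rot": TCP orientation; "force": force on the tool from outside, world axes, zero at the start; "torque": the same for the moment, N m; "gripper_width": finger opening in mm; "gripper_force": force on a finger pad.
Only numpy, scipy, OpenCV 4.12 (cv2) and the standard library are available. Lean on these libraries where they do the work, as an engineer would, in place of code of your own. Each camera call takes 0.05 s, during which the arm holds its last target. There are 200 camera calls.

## Task

Put the two pine packing blocks away in the sloped rack: the longer block in its left lane, the shorter one in its right lane (left and right as you look down the slope from the open, high end). Slide each block lengthwise down its lane, under the hood, until it rests against the sprung back stop with the stop pressed right in; push gently, for the stops are set at different depths that you must find by feel. Leave the other things on the table alone.

Things in the scene. Friction and masses are not known exactly. Their poses are not given: they have to be found in the camera images.
- rack: Fixed rack, 182 mm wide: plywood bed sloping down at 22 degrees, wooden rails, an aluminium hood over its lower half. Origin on the table below the hood's front edge, midway between the lanes; z up, +x the level direction in which the bed descends, +y left as you look down the slope. Along the slope from the hood's front edge the bed runs 155 mm up (open above) and 195 mm down (hooded).
- left_lane_mouth (a point): Point on the bed's surface in the middle of the left lane (for the longer block), at the hood's front edge; 104 mm above and 45 mm to the left of the rack's origin. The lane lies between two rails 7 mm high, 5 mm thick, 55 mm apart. A block does not run down by itself: it stays where it is put and must be pushed.
- right_lane_mouth (a point): The same for the right lane (for the shorter block), 45 mm to the right of the rack's origin. A fully home block ends with its rear (upper) end face 18 to 38 mm inside the hood's front edge, in either lane.
- hood_lip (a point): Middle of the hood's rounded front lip, on the underside of its roof, 75 mm square above the bed. The roof is 4 mm thick (lip 7 mm), parallel to the bed; the hood is open in front, closed at its sides and back. It is in the way of an upright tool behind a block: push with the tool leaning forward down the slope.
- stop_unit: The rack's fixed stop unit at the bottom of the bed under the hood: a clamp bar across the back that carries both stop plates on clamped slides. Origin in the middle of the bed's lower end, 190 mm down the slope from the hood's front edge; it says nothing about how deep the plates are set. Do not push a stop harder than 40 N.
- long_stop (a joint): Travel of the left lane's sprung stop plate down the slope, m: 0 free, 0.008 pressed right in (hard end). Weak spring, 0.1 to 0.3 N; the block's friction holds it in. The plate (46 mm wide, top 34 mm above the bed) stands under the hood, hard to see; its depth differs by lane and by day and is not given: find it by feel.
- short_stop (a joint): The same for the right lane's stop plate.
- long_block_center (a point): Centre of the longer pine block, 47 x 125 x 36 mm, about 0.12 kg, lying flat on the table; its x along the 47 mm width (grasp across it), its y along the length, z up.
- short_block_center (a point): Centre of the shorter pine block, 47 x 98 x 36 mm, about 0.12 kg; axes as for the longer one.
- tape_black: Bystander: roll of black tape lying flat, 64 mm across, 19 mm high; origin at the centre of its underside. Leave it alone.
- corner_key: Bystander: pale L-shaped corner key, 42 x 42 x 9 mm; origin at the centre of its underside. Leave it alone.
- tape_masking: Bystander: roll of masking tape lying flat, 104 mm across, 25 mm high; origin at the centre of its underside. Leave it alone.

How it is judged (in metres and radians):
At the end, for the whole second after the job is handed in: Both stops are pressed in by at least 5.5 of their 8 mm, the longer block lies in the left lane and the shorter in the right (centres within 12 mm of the lane's middle, lengthwise down the slope, under the hood), at rest and released (value of joint each of long_stop, short_stop above 0.0055 m and y of long_block_center in the frame of rack between 0.033 and 0.057 m and y of short_block_center in the frame of rack between -0.057 and -0.033 m and x of long_block_center in the frame of rack above 0.05 m and x of short_block_center in the frame of rack above 0.04 m and angle between the y axis of each of long_block_center, short_block_center and the x axis of rack, either way round below 0.55 rad and linear speed of each of long_block, short_block below 0.02 m/s); the robot touches nothing.
It fails at once if a block is shoved against its stop with more than 40 N (contact force between any of long_block, short_block and stop_unit above 40 N).
It fails at once if a tape roll or the corner key is moved by more than 30 mm (distance of any of tape_black, corner_key, tape_masking from where it was at the start of the episode above 0.03 m).
It also fails if it takes over 72 s, if anything falls off the work surface, if the arm or the gripper's body presses on something with over 40 N, if the wrist force passes 120 N, or if a joint passes its speed limit or range.

## Working session

There is one attempt and no reset: what is moved stays moved. The work goes in short steps, Python scripts to look and compute and a tool call to move; the robot and the scene stay as the last step left them, time stands still between calls to the robot, and variables do not carry over. Pictures are saved under pics/ and viewed, at most 10 in all, crops included, and the job is handed in when it is done.

Besides the shell and the picture viewer there is one more tool, called after "Call:" by a JSON object that holds its "fn" and its "kwargs", one argument or row to a line. step_arm: Moves the arm, as the interface text tells. Its arguments: {"type":"object","properties":{"plan":{"type":"array","items":{"type":"number"}},"hand":{"type":"number"},"newtons":{"type":"number"}},"required":["plan"]}

```bash
mkdir -p pics; cat > h.py <<'E'
import numpy as np, cv2, json
from scipy.spatial.transform import Rotation as R
from workcell import sensors, viewer, env
def rot(a):
    a=np.array(a,float)
    if a.shape==(3,3): return a
    return R.from_euler('xyz',a,degrees=True).as_matrix()
def ray(p,px):
    d=np.array([(px[0]-p['cx'])/p['fx'],(px[1]-p['cy'])/p['fy'],1]); d=rot(p['attitude'])@d
    return np.array(p['position'],float),d/np.linalg.norm(d)
def onz(p,px,z):
    o,d=ray(p,px); return o+d*(z-o[2])/d[2]
def proj(p,X):
    c=rot(p['attitude']).T@(np.array(X,float)-np.array(p['position'],float))
    return np.array([p['cx']+p['fx']*c[0]/c[2],p['cy']+p['fy']*c[1]/c[2]])
def tri(obs):
    A=np.zeros((3,3));b=np.zeros(3)
    for o,d in obs:
        M=np.eye(3)-np.outer(d,d);A+=M;b+=M@o
    x=np.linalg.solve(A,b); return x,[np.linalg.norm((np.eye(3)-np.outer(d,d))@(x-o)) for o,d in obs]
def save(p,n): cv2.imwrite('pics/'+n+'.png',cv2.cvtColor(p['img'],cv2.COLOR_RGB2BGR))
E
python3 - <<'E'
from h import *
P={n:viewer.grab_frame(n) for n in ('side','top','wrist')}
for n,p in P.items(): save(p,n+'0'); print(n,p['attitude'],p['position'],p['fx'],p['cx'],p['cy'])
names=['rack','left_lane_mouth','right_lane_mouth','hood_lip','stop_unit','long_block_center','short_block_center','tape_black','corner_key','tape_masking']
for k in names:
    obs=[]
    for n,p in P.items():
        r=viewer.pinpoint(k,p)
        print(k,n,[(np.round(q['location'],1).tolist(),round(q['score'],2)) for q in r[:3]])
        if r and r[0]['score']>.5: obs.append(ray(p,r[0]['location']))
    if len(obs)>1: x,e=tri(obs); print('   ',x.round(1),np.round(e,1))
print(sensors.state())
print(env.finger_overhang)
a=np.vstack([P['side']['img'],P['top']['img']]);
E
```

```text
side [-117.11391059   -0.39803642 -171.89870506] [ 367.99139341 1297.85300394  754.12752579] 460.11764475962417 324.84478863359004 199.4444310387747
top [-174.10767062    0.85627775  -90.13957105] [ 400.69287222   47.00371712 1507.13314291] 376.80409595271794 325.53055901216305 205.7523754774616
wrist [1.62612474e+02 3.68331026e-02 7.72159594e+01] [ 45.13849008 579.29792611 382.31143366] 330.91769718345427 318.59505629352714 195.37670616646562
rack side []
rack top [([342.9, 205.9], 0.83)]
rack wrist []
left_lane_mouth side [([307.7, 190.5], 0.93)]
left_lane_mouth top [([348.2, 187.7], 0.68)]
left_lane_mouth wrist []
    [610.2 -18.2 102.2] [3.5 3.5]
right_lane_mouth side [([336.2, 194.4], 0.58)]
right_lane_mouth top [([350.4, 212.1], 0.74), ([429.8, 251.4], 0.5)]
right_lane_mouth wrist []
    [518.6 -26.1  91.2] [3.9 3.9]
hood_lip side [([325.9, 169.1], 0.72)]
hood_lip top [([355.8, 203.2], 0.7)]
hood_lip wrist []
    [549.2 -41.1 170.9] [1.9 1.9]
stop_unit side [([322.5, 185.4], 0.68)]
stop_unit top []
stop_unit wrist []
long_block_center side [([294.2, 262.5], 0.75)]
long_block_ce
[... 628 characters left out ...]
    6.1] [4.8 4.8]
{'time_s': 1.65, 'qpos': array([ 7.60890324e+01,  1.83114551e+01,  8.96388495e+01,  9.36124374e-04,
        7.20442698e+01, -1.14482348e+00]), 'qvel': array([-0.08754601, -0.00739096, -0.07587548, -0.04298609, -0.09159317,
       -0.01760571]), 'effort': array([ 1.08639949e-04, -4.12341571e+01, -2.32225639e+01,  7.29281036e-02,
        3.76659993e-02, -5.51268386e-06]), 'ee_pos': array([127.04618581, 560.80371414, 227.98141199]), 'ee_rot': array([ 1.79994558e+02, -7.81976297e-04,  1.67233567e+02]), 'force': array([-0.05972906,  0.27479697,  0.2864202 ]), 'torque': array([-0.01328295,  0.01908554, -0.01635479]), 'gripper_force': 0.0, 'gripper_width': 91.17523157830304}
14.0
```

View pictures.

View pics/side0.png

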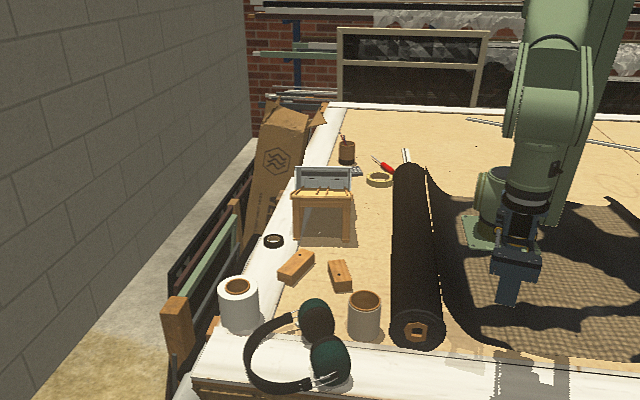

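View pics/top0.png

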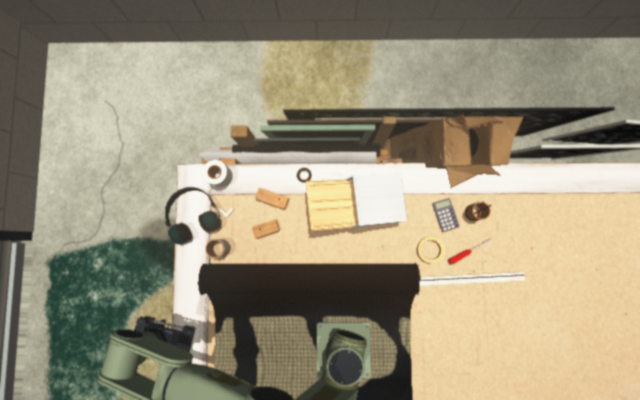

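```bash
cat >> h.py <<'E'
def plan(p,Rt,n,start=None):
    """print calls of <=5 rows taking the tool from its pose to (p,Rt) in n rows"""
    if start is None:
        s=sensors.state(); p0=np.array(s['ee_pos']);R0=rot(s['ee_rot'])
    else: p0,R0=start
    p0=np.array(p0,float);p=np.array(p,float)
    rv=R.from_matrix(R0.T@Rt).as_rotvec(); c=p0.copy();C=R0.copy();rows=[]
    for i in range(1,n+1):
        f=i/n
        t=C.T@(p0+f*(p-p0)-c)/10; w=R.from_matrix(C.T@R0@R.from_rotvec(f*rv).as_matrix()).as_rotvec()
        t=np.round(t,2);w=np.round(w,3)
        c=c+C@t*10;C=C@R.from_rotvec(w).as_matrix(); rows.append([*t,*w])
    m=np.abs(np.array(rows)); print('max',m[:,:3].max(),m[:,3:].max())
    for i in range(0,n,5): print(json.dumps([float(x)+0. for r in rows[i:i+5] for x in r]).replace(' ','').replace('-0.0,','0,').replace('0.0,','0,'))
    return c,C
E
python3 - <<'E'
from h import *
plan([540,290,360],rot([180,0,95]),15)
E
```

```text
max 3.29 0.085
[-3.08,-1.15,-0.88,0,0,0.084,-3.17,-0.89,-0.88,0,0,0.084,-3.24,-0.62,-0.88,0,0,0.084,-3.27,-0.35,-0.88,0,0,0.084,-3.29,-0.07,-0.88,0,0,0.084]
[-3.29,0.21,-0.88,0,0,0.084,-3.26,0.48,-0.88,0,0,0.084,-3.2,0.75,-0.88,0,0,0.084,-3.13,1.02,-0.88,0,0,0.084,-3.04,1.27,-0.88,0,0,0.084]
[-2.91,1.53,-0.88,0,0,0.085,-2.78,1.77,-0.88,0,0,0.084,-2.62,2.0,-0.88,0,0,0.084,-2.44,2.2,-0.88,0,0,0.084,-2.25,2.41,-0.88,0,0,0.084]
```

Call:
{"fn": "step_arm", "kwargs": {
  "plan": [-3.08,-1.15,-0.88,0,0,0.084,-3.17,-0.89,-0.88,0,0,0.084,-3.24,-0.62,-0.88,0,0,0.084,-3.27,-0.35,-0.88,0,0,0.084,-3.29,-0.07,-0.88,0,0,0.084]
}}

```text
time_s: 2.07
ee_pos: [265.7, 469.6, 272.5]
ee_rot: [180.0, -0.0, 143.0]
force: [0.7, 1.3, -1.3]
gripper_width: 91.2
gripper_force: 0.0
```

Call:
{"fn": "step_arm", "kwargs": {
  "plan": [-3.29,0.21,-0.88,0,0,0.084,-3.26,0.48,-0.88,0,0,0.084,-3.2,0.75,-0.88,0,0,0.084,-3.13,1.02,-0.88,0,0,0.084,-3.04,1.27,-0.88,0,0,0.084]
}}

```text
time_s: 2.48
ee_pos: [403.5, 379.1, 316.6]
ee_rot: [180.0, -0.0, 118.9]
force: [0.7, -0.0, -0.3]
gripper_width: 90.8
gripper_force: 0.0
```

Call:
{"fn": "step_arm", "kwargs": {
  "plan": [-2.91,1.53,-0.88,0,0,0.085,-2.78,1.77,-0.88,0,0,0.084,-2.62,2.0,-0.88,0,0,0.084,-2.44,2.2,-0.88,0,0,0.084,-2.25,2.41,-0.88,0,0,0.084]
}}

```text
time_s: 2.9
ee_pos: [541.2, 288.8, 360.5]
ee_rot: [180.0, -0.0, 94.7]
force: [0.9, 0.8, 0.3]
gripper_width: 91.2
gripper_force: 0.0
```

```bash
python3 - <<'E'
from h import *
p=viewer.grab_frame('wrist'); save(p,'wrist1'); print(p['position'],p['attitude'])
t=viewer.grab_frame('top')
for k,z in [('left_lane_mouth',104),('right_lane_mouth',104),('hood_lip',173.6),('rack',0),('long_block_center',18),('short_block_center',18),('tape_black',0),('corner_key',0)]:
    for n,q in (('wrist',p),('top',t)):
        r=viewer.pinpoint(k,q)
        print(k,n,[(np.round(a['location'],1).tolist(),round(a['score'],2),onz(q,a['location'],z).round(1).tolist()) for a in r[:2]])
E
```

```text
[535.13761925 373.35152246 515.6095782 ] [ 1.62702632e+02 -6.00241728e-02  4.71931093e+00]
left_lane_mouth wrist [([342.8, 352.0], 0.58, [603.6, -1.2, 104.0])]
left_lane_mouth top [([347.8, 190.1], 0.74, [604.4, -16.2, 104.0]), ([352.8, 200.9], 0.65, [563.4, -34.6, 104.0])]
right_lane_mouth wrist [([284.7, 355.7], 0.63, [515.5, -15.3, 104.0]), ([395.4, 236.4], 0.27, [654.7, 196.1, 104.0])]
right_lane_mouth top [([348.4, 216.1], 0.71, [506.4, -17.6, 104.0])]
hood_lip wrist []
hood_lip top [([355.1, 200.0], 0.89, [558.5, -38.7, 173.6])]
rack wrist [([394.6, 233.3], 0.58, [682.6, 156.9, 0.0]), ([345.7, 160.2], 0.24, [586.8, 274.9, 0.0])]
rack top [([345.6, 203.4], 0.64, [565.5, -11.6, 0.0])]
long_block_center wrist [([345.9, 159.6], 0.94, [585.2, 279.3, 18.0])]
long_block_center top [([272.0, 196.6], 0.53, [592.0, 282.5, 18.0]), ([347.0, 188.0], 0.48, [625.3, -16.9, 18.0])]
short_block_center wrist [([269.4, 140.6], 0.78, [467.9, 298.5, 18.0])]
short_block_center top [([265.6, 228.2], 0.62, [466.1, 306.4, 18.0])]
tape_black wrist []
tape_black top [([306.2, 177.8], 0.57, [670.6, 147.3, 0.0])]
corner_key wrist [([332.9, 23.3], 0.58, [548.1, 467.3, 0.0])]
corner_key top [([227.5, 210.0], 0.4, [540.7, 464.5, 0.0])]
```

View pics/wrist1.png

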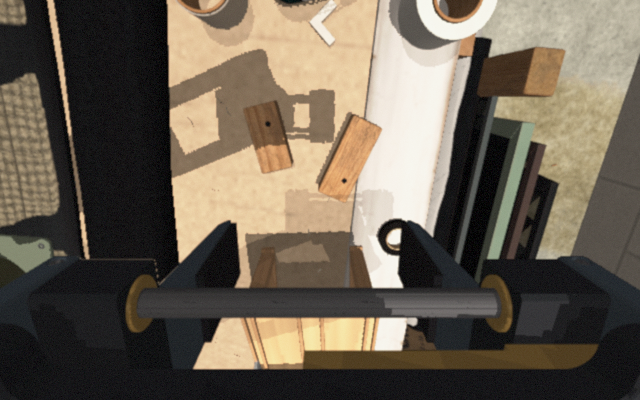

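```bash
cat >> h.py <<'E'
from scipy.optimize import minimize
def fitblock(p,mask,x0,L,W=47,H=36):
    def hull(v):
        c,s=np.cos(v[2]),np.sin(v[2]); pts=[]
        for a in(-W/2,W/2):
            for b in(-L/2,L/2):
                for z in(0,H): pts.append(proj(p,[v[0]+a*c-b*s,v[1]+a*s+b*c,z]))
        return cv2.convexHull(np.array(pts,np.float32))
    def cost(v):
        m=np.zeros(mask.shape,np.uint8); cv2.fillConvexPoly(m,np.int32(np.round(hull(v)*16)),1,shift=4)
        return 1-(m&mask).sum()/max(1,(m|mask).sum())
    best=None
    for d in(0,.15,-.15):
        s=np.array([[0,0,0],[8,0,0],[0,8,0],[0,0,.15]],float)+[x0[0],x0[1],x0[2]+d]
        r=minimize(cost,s[0],method='Nelder-Mead',options=dict(initial_simplex=s,xatol=.05,fatol=1e-4))
        if best is None or r.fun<best.fun:best=r
    return best.x,best.fun,hull(best.x)
E
python3 - <<'E'
from h import *
im=cv2.imread('pics/wrist1.png');hsv=cv2.cvtColor(im,cv2.COLOR_BGR2HSV)
for px in[(350,156),(330,182),(262,120),(275,150),(300,160),(300,110)]: print(px,hsv[px[1],px[0]])
import workcell
p=dict(img=None,position=[535.13761925,373.35152246,515.6095782],attitude=[1.62702632e+02,-6.00241728e-02,4.71931093],fx=330.9177,fy=330.9177,cx=318.595,cy=195.3767)
sat=hsv[...,1]; 
m0=np.uint8(((hsv[...,1]>105)&(hsv[...,2]>60)&(hsv[...,0]<25)))
for nm,c,x0,L in(('long',(350,156),(585,279,-.42),125),('short',(269,137),(468,298,.3),98)):
    w=np.zeros_like(m0);cv2.circle(w,c,58 if L>100 else 40,1,-1)
    m=cv2.morphologyEx(m0&w,cv2.MORPH_OPEN,np.ones((3,3)));n,l,st,_=cv2.connectedComponentsWithStats(m)
    m=np.uint8(l==1+np.argmax(st[1:,4])); m=cv2.morphologyEx(m,cv2.MORPH_CLOSE,np.ones((9,9)))
    v,f,h=fitblock(p,m,x0,L); print(nm,v,np.degrees(v[2]),f)
    cv2.polylines(im,[np.int32(h)],True,(0,255,0),1); cv2.drawContours(im,cv2.findContours(m,0,2)[0],-1,(255,0,0),1)
cv2.imwrite('pics/fit1.png',cv2.resize(im[80:220,220:420],None,fx=3,fy=3))
plan([560,-20,360],rot([180,0,95]),9)
E
```

```text
(350, 156) [ 14 129 202]
(330, 182) [ 14 134 219]
(262, 120) [ 15 130 120]
(275, 150) [ 15 129 216]
(300, 160) [ 18  75 235]
(300, 110) [ 18  82 231]
long [ 5.87526134e+02  2.82241139e+02 -3.11311883e-01] -17.836857012647467 0.09793471019320454
short [4.67741162e+02 3.04160200e+02 3.24191947e-01] 18.57483034377307 0.10344827586206895
max 3.46 0.0
[-3.45,-0.08,0,0,0,0,-3.45,-0.08,0,0,0,0,-3.45,-0.07,0,0,0,0,-3.45,-0.08,0,0,0,0,-3.45,-0.08,0,0,0,0.0]
[-3.45,-0.08,0,0,0,0,-3.46,-0.07,-0.01,0,0,0,-3.45,-0.08,0,0,0,0,-3.45,-0.08,0,0,0,0.0]
```

View pics/fit1.png

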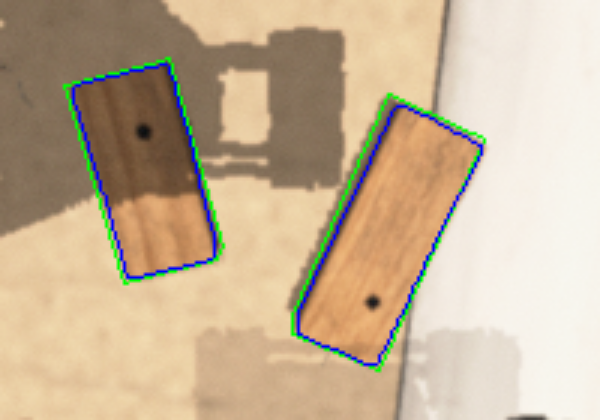

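Call:
{"fn": "step_arm", "kwargs": {
  "plan": [-3.45,-0.08,0,0,0,0,-3.45,-0.08,0,0,0,0,-3.45,-0.07,0,0,0,0,-3.45,-0.08,0,0,0,0,-3.45,-0.08,0,0,0,0]
}}

```text
time_s: 4.22
ee_pos: [551.0, 116.3, 360.0]
ee_rot: [180.0, -0.0, 95.0]
force: [0.1, 0.3, -0.1]
gripper_width: 91.0
gripper_force: 0.0
```

Call:
{"fn": "step_arm", "kwargs": {
  "plan": [-3.45,-0.08,0,0,0,0,-3.45,-0.08,0,0,0,0,-3.45,-0.08,0,0,0,0,-3.45,-0.08,0,0,0,0]
}}

```text
time_s: 4.55
ee_pos: [559.8, -21.7, 360.1]
ee_rot: [180.0, -0.0, 95.0]
force: [0.5, 0.2, -0.2]
gripper_width: 91.4
gripper_force: 0.0
```

```bash
python3 - <<'E'
from h import *
import pickle
p=viewer.grab_frame('wrist'); save(p,'wrist2'); print(p['position'],p['attitude'])
pickle.dump(p,open('w2.pkl','wb'))
for k,z in [('left_lane_mouth',104),('right_lane_mouth',104),('hood_lip',173.6),('rack',0),('stop_unit',104-71)]:
    r=viewer.pinpoint(k,p)
    print(k,[(np.round(a['location'],1).tolist(),round(a['score'],2),onz(p,a['location'],z).round(1).tolist()) for a in r[:2]])
cv2.imwrite('pics/wrist2b.png',cv2.resize(cv2.imread('pics/wrist2.png')[0:300,180:460],None,fx=2,fy=2))
E
```

```text
[553.30113815  62.84954289 515.22037776] [ 1.62691343e+02 -7.70095708e-02  4.96345649e+00]
left_lane_mouth [([352.2, 151.8], 0.93, [601.9, -4.3, 104.0])]
right_lane_mouth [([284.7, 159.2], 0.9, [518.3, -20.9, 104.0])]
hood_lip [([317.0, 194.7], 0.66, [561.2, -42.6, 173.6]), ([283.8, 159.1], 0.26, [523.3, -6.7, 173.6])]
rack [([318.4, 143.8], 0.56, [560.3, -13.4, 0.0])]
stop_unit []
```

View pics/wrist2b.png

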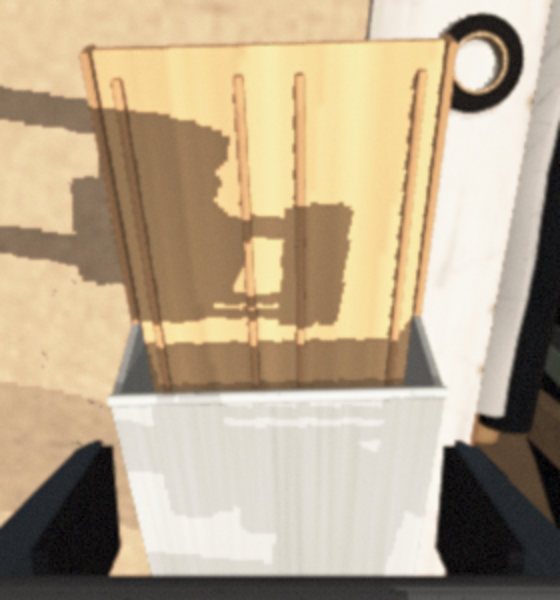

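```bash
python3 - <<'E'
from h import *
import pickle
from scipy.optimize import least_squares
p=pickle.load(open('w2.pkl','rb'))
a=np.radians(22);S=np.array([np.cos(a),0,-np.sin(a)]);N=np.array([np.sin(a),0,np.cos(a)])
def W(v,s,y,h):
    q=np.array([0,0,104])+s*S+h*N+np.array([0,y,0]);c,si=np.cos(v[2]),np.sin(v[2])
    return np.array([v[0]+c*q[0]-si*q[1],v[1]+si*q[0]+c*q[1],q[2]])
def inv(v,px,h):
    o,d=ray(p,px);c,si=np.cos(v[2]),np.sin(v[2]);Q=np.array([[c,si,0],[-si,c,0],[0,0,1]])
    o=Q@(o-[v[0],v[1],0]);d=Q@d;b=np.array([0,0,104])+h*N
    t=((b-o)@N)/(d@N);q=o+t*d-b
    return q@S,q[1]
f=lambda c:(180+c[0]/2,c[1]/2)
rails=[((117,80),-75),((238,76),-15),((300,74),15),((421,71),75),((158,345),-75),((253,345),-15),((300,343),15),((395,340),75)]
def res(v):
    r=[inv(v,f(c),7)[1]-y for c,y in rails]
    r+=[inv(v,f(c),0)[0]+155 for c in((170,46),(270,45),(370,43))]
    r+=[0.5*x for x in (inv(v,(352.2,151.8),0)[0],inv(v,(284.7,159.2),0)[0])]
    return r
o=least_squares(res,[560,-13,np.radians(-85)],loss='soft_l1');v=o.x
print(v,np.degrees(v[2]),np.round(res(v),1))
for c in((110,400),(445,388),(280,394)): print('lip',[np.round(inv(v,f(c),h),1) for h in(75,82)])
print('corners',inv(v,f((85,50)),0),inv(v,f((455,40)),0))
print('railtops',[np.round(inv(v,f(c),7),1) for c,_ in rails])
pickle.dump(v,open('rack.pkl','wb'))
E
```

```text
[559.80816785 -16.17540894  -1.46014297] -83.6600293939908 [ 1.2 -0.  -0.  -1.5 -0.2  0.1 -0.   0.3 -0.3  0.4  0.7 -4.2  0.1]
lip [array([  2.7, -91. ]), array([ -3.2, -88.6])]
lip [array([-0.3, 90.8]), array([-6. , 88.6])]
lip [array([1.2, 1.6]), array([-4.6,  1.7])]
corners (np.float64(-154.5650900618752), np.float64(-88.32897502426366)) (np.float64(-154.66486468143194), np.float64(89.65171479623022))
railtops [array([-142.5,  -73.8]), array([-142.9,  -15. ]), array([-143.,   15.]), array([-143. ,   73.5]), array([ 14.7, -75.2]), array([ 16.5, -14.9]), array([15.8, 15. ]), array([15.2, 75.3])]
```

```bash
python3 - <<'E'
from h import *
c=plan([587.5,282.2,120],rot([180,0,72.2]),11)
plan([587.5,282.2,28],c[1],4,c)
E
```

```text
max 2.75 0.037
[2.7,0.49,2.18,0,0,0.036,2.73,0.39,2.19,0,0,0.036,2.73,0.3,2.18,0,0,0.037,2.74,0.19,2.18,0,0,0.036,2.75,0.09,2.19,0,0,0.036]
[2.75,0,2.18,0,0,0.036,2.74,-0.11,2.19,0,0,0.037,2.75,-0.2,2.18,0,-0.001,0.036,2.73,-0.31,2.18,0,0,0.036,2.72,-0.4,2.18,0,0,0.036]
[2.71,-0.5,2.18,0,0,0.036]
max 2.3 0.0
[0,0,2.3,0,0,0,0,0,2.3,0,0,0,0,0,2.3,0,0,0,0,0,2.3,0,0,0.0]
```

Call:
{"fn": "step_arm", "kwargs": {
  "plan": [2.7,0.49,2.18,0,0,0.036,2.73,0.39,2.19,0,0,0.036,2.73,0.3,2.18,0,0,0.037,2.74,0.19,2.18,0,0,0.036,2.75,0.09,2.19,0,0,0.036]
}}

```text
time_s: 5.27
ee_pos: [572.1, 119.9, 250.0]
ee_rot: [180.0, -0.0, 84.6]
force: [0.6, -0.0, -0.4]
gripper_width: 91.7
gripper_force: 0.0
```

Call:
{"fn": "step_arm", "kwargs": {
  "plan": [2.75,0,2.18,0,0,0.036,2.74,-0.11,2.19,0,0,0.037,2.75,-0.2,2.18,0,0,0.036,2.73,-0.31,2.18,0,0,0.036,2.72,-0.4,2.18,0,0,0.036]
}}

```text
time_s: 5.68
ee_pos: [584.4, 257.0, 140.7]
ee_rot: [180.0, -0.0, 74.3]
force: [0.8, 0.4, -0.5]
gripper_width: 91.2
gripper_force: 0.0
```

Call:
{"fn": "step_arm", "kwargs": {
  "plan": [2.71,-0.5,2.18,0,0,0.036,0,0,2.3,0,0,0,0,0,2.3,0,0,0,0,0,2.3,0,0,0]
}}

```text
time_s: 6.02
ee_pos: [586.7, 283.9, 49.7]
ee_rot: [-180.0, -0.0, 72.4]
force: [-0.0, 0.1, 0.2]
gripper_width: 91.1
gripper_force: 0.0
```

Call:
{"fn": "step_arm", "kwargs": {
  "plan": [0,0,2.3,0,0,0]
}}

```text
time_s: 6.1
ee_pos: [586.8, 283.5, 26.8]
ee_rot: [-180.0, -0.0, 72.4]
force: [0.5, -1.2, 0.9]
gripper_width: 91.2
gripper_force: 0.0
```

Call:
{"fn": "step_arm", "kwargs": {
  "plan": [0,0,0,0,0,0,0,0,0,0,0,0,0,0,0,0,0,0,0,0,0,0,0,0,0,0,0,0,0,0],
  "hand": 4.0,
  "newtons": 15
}}

```text
time_s: 6.52
ee_pos: [588.7, 281.9, 29.8]
ee_rot: [179.9, -0.1, 72.2]
force: [0.8, -0.1, 0.1]
gripper_width: 60.9
gripper_force: 0.0
```

Call:
{"fn": "step_arm", "kwargs": {
  "plan": [0,0,0,0,0,0,0,0,0,0,0,0,0,0,0,0,0,0,0,0,0,0,0,0]
}}

```text
time_s: 6.85
ee_pos: [588.0, 281.4, 28.8]
ee_rot: [180.0, -0.1, 72.2]
force: [-2.0, -0.6, 5.9]
gripper_width: 47.6
gripper_force: 14.8
```

```bash
cat >> h.py <<'E'
import pickle
RK=np.array([559.8,-16.2,np.radians(-83.66)])
A22=np.radians(22)
Rr=R.from_euler('z',RK[2]).as_matrix()
Sv=Rr@[np.cos(A22),0,-np.sin(A22)];Nv=Rr@[np.sin(A22),0,np.cos(A22)];Yv=Rr@[0,1,0]
def bed(s,y,h): return np.array([RK[0],RK[1],104])+s*Sv+y*Yv+h*Nv
def tool(lean):
    """tool y along rack y, z leaning 'lean' deg from the bed's normal down the slope"""
    l=np.radians(lean);z=-np.cos(l)*Nv+np.sin(l)*Sv; return np.column_stack([np.cross(Yv,z),Yv,z])
def sy(p):
    d=np.array(p)-[RK[0],RK[1],104]; return np.round([d@Sv,d@Yv,d@Nv],1)
E
python3 - <<'E'
from h import *
s=sensors.state();print(s['gripper_width'],s['gripper_force'],s['ee_pos'])
c=plan([587.5,282.2,260],rot([180,0,72.2]),6)
c=plan(bed(-68,45,130),tool(0),9,c)
c=plan(bed(-68,45,36),tool(0),3,c)
print(c[0],R.from_matrix(c[1]).as_euler('xyz',degrees=True))
E
```

```text
47.63379069180953 14.823060482740402 [588.02964735 281.39550283  28.84897254]
max 3.86 0.001
[0.01,-0.01,-3.85,0,0,0,0.02,-0.01,-3.86,0,0,0,0.01,-0.01,-3.85,0,0,0,0.02,-0.01,-3.85,0,-0.001,-0.001,0.01,-0.01,-3.85,0,0,0.0]
[0.01,-0.01,-3.86,0.001,0,0.0]
max 3.03 0.047
[-2.9,1.11,0.11,0.009,0.042,-0.046,-2.95,0.98,-0.02,0.009,0.042,-0.046,-2.99,0.84,-0.15,0.009,0.042,-0.047,-3.02,0.69,-0.29,0.009,0.042,-0.046,-3.03,0.56,-0.42,0.009,0.042,-0.046]
[-3.03,0.41,-0.55,0.009,0.042,-0.046,-3.02,0.26,-0.69,0.009,0.042,-0.047,-3.0,0.12,-0.81,0.008,0.042,-0.046,-2.97,-0.03,-0.93,0.009,0.042,-0.046]
max 3.14 0.0
[0,0,3.13,0,0,0,0,0,3.14,0,0,0,0,-0.01,3.13,0,0,0.0]
[599.00742008  37.98726111 162.82851185] [179.97572952 -21.99252392  96.34068791]
```

Call:
{"fn": "step_arm", "kwargs": {
  "plan": [0.01,-0.01,-3.85,0,0,0,0.02,-0.01,-3.86,0,0,0,0.01,-0.01,-3.85,0,0,0,0.02,-0.01,-3.85,0,0,0,0.01,-0.01,-3.85,0,0,0]
}}

```text
time_s: 7.27
ee_pos: [587.1, 281.7, 221.8]
ee_rot: [-180.0, 0.0, 72.2]
force: [0.7, 0.6, -1.3]
gripper_width: 47.4
gripper_force: 14.8
```

Call:
{"fn": "step_arm", "kwargs": {
  "plan": [0,0,-3.86,0,0,0,-2.9,1.11,0.11,0.009,0.042,-0.046,-2.95,0.98,-0.02,0.009,0.042,-0.046,-2.99,0.84,-0.15,0.009,0.042,-0.047,-3.02,0.69,-0.29,0.009,0.042,-0.046]
}}

```text
time_s: 7.68
ee_pos: [593.8, 156.8, 254.4]
ee_rot: [-178.9, -9.9, 82.9]
force: [1.0, -0.2, -1.7]
gripper_width: 47.5
gripper_force: 14.8
```

Call:
{"fn": "step_arm", "kwargs": {
  "plan": [-3.03,0.56,-0.42,0.009,0.042,-0.046,-3.03,0.41,-0.55,0.009,0.042,-0.046,-3.02,0.26,-0.69,0.009,0.042,-0.047,-3.0,0.12,-0.81,0.008,0.042,-0.046,-2.97,-0.03,-0.93,0.009,0.042,-0.046]
}}

```text
time_s: 8.1
ee_pos: [602.3, 1.0, 248.7]
ee_rot: [179.9, -22.1, 96.4]
force: [0.2, 0.4, -0.9]
gripper_width: 47.3
gripper_force: 14.8
```

Call:
{"fn": "step_arm", "kwargs": {
  "plan": [0,0,3.13,0,0,0,0,0,3.14,0,0,0,0,-0.01,3.13,0,0,0,0,0,0,0,0,0]
}}

```text
time_s: 8.43
ee_pos: [598.3, 37.4, 158.8]
ee_rot: [-179.9, -22.0, 96.2]
force: [-0.1, 0.8, -1.1]
gripper_width: 47.2
gripper_force: 15.0
```

```bash
python3 - <<'E'
from h import *
p=viewer.grab_frame('wrist')
a=p['img'].copy()
for s in np.arange(-140,1,4):
    for y in(15,75):
        q=proj(p,bed(s,y,7)); 
        if 0<q[0]<640 and 0<q[1]<400: cv2.circle(a,(int(q[0]),int(q[1])),1,(255,0,0),-1)
save(dict(img=a),'w3')
s=sensors.state();print(sy(s['ee_pos']),s['force'],s['ee_rot'],s['gripper_width'])
E
```

```text
[-66.6  44.   33.5] [-1.22491983  0.49626254 -1.30853238] [-179.86959144  -21.98964928   96.237441  ] 46.95206397081158
```

View pics/w3.png

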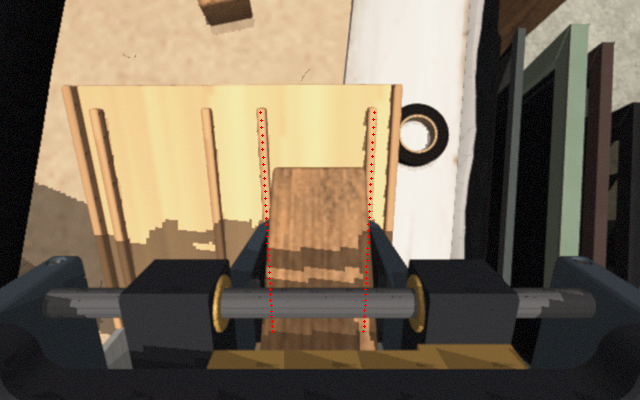

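Call:
{"fn": "step_arm", "kwargs": {
  "plan": [0,0.05,0.2,0,0,0,0,0.05,0.2,0,0,0,0,0,0,0,0,0]
}}

```text
time_s: 8.73
ee_pos: [599.6, 38.9, 158.8]
ee_rot: [179.9, -21.9, 96.4]
force: [-1.7, -2.9, 0.7]
gripper_width: 47.1
gripper_force: 15.0
```

Call:
{"fn": "step_arm", "kwargs": {
  "plan": [0,0,0.15,0,0,0,0,0,0,0,0,0]
}}

```text
time_s: 8.9
ee_pos: [599.6, 38.8, 158.2]
ee_rot: [179.9, -21.9, 96.4]
force: [-3.2, -5.5, 7.3]
gripper_width: 46.8
gripper_force: 15.0
```

Call:
{"fn": "step_arm", "kwargs": {
  "plan": [0,-0.1,0,0,0,0,0,0,0,0,0,0]
}}

```text
time_s: 9.07
ee_pos: [599.5, 38.8, 158.3]
ee_rot: [179.8, -21.9, 96.4]
force: [-1.1, -5.1, 5.3]
gripper_width: 46.9
gripper_force: 15.0
```

Call:
{"fn": "step_arm", "kwargs": {
  "plan": [0,-0.1,0,0,0,0,0,0,0,0,0,0]
}}

```text
time_s: 9.23
ee_pos: [599.3, 38.8, 158.3]
ee_rot: [179.6, -21.9, 96.4]
force: [1.6, -5.7, 6.4]
gripper_width: 46.8
gripper_force: 15.0
```

```bash
python3 - <<'E'
from h import *
p=viewer.grab_frame('wrist')
a=p['img'].copy()
save(dict(img=cv2.resize(a[90:290,220:420],None,fx=3,fy=3)),'w4')
s=sensors.state();print(sy(s['ee_pos']),s['force'],s['ee_rot'],s['gripper_width'])
E
```

```text
[-67.   45.4  31.5] [ 0.93713876 -5.53733104  6.85974955] [179.65755881 -21.873523    96.36532853] 47.149412048419045
```

View pics/w4.png

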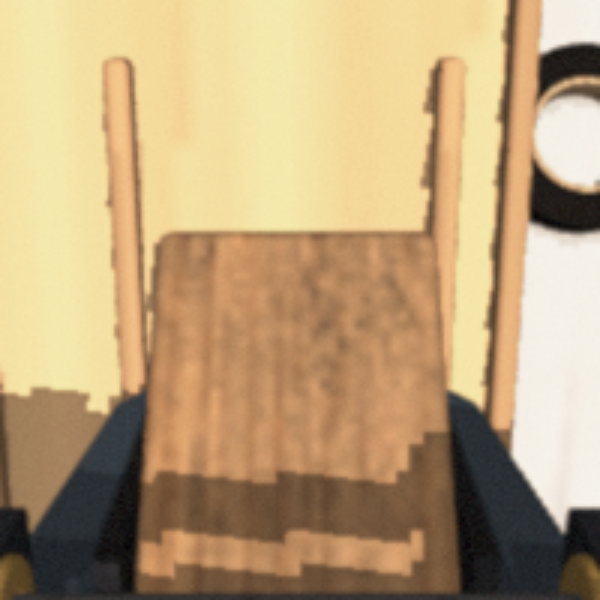

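```bash
python3 - <<'E'
from h import *
s=sensors.state();p0=s['ee_pos']
T=tool(65);z=T[:,2]
tcp=lambda st,y,h: bed(st,y,h)-14*z
c=plan(p0+90*Nv,tool(0),3)
c=plan(tcp(-165,45,70),T,14,c)
c=plan(tcp(-150,45,20),T,3,c)
E
```

```text
max 3.0 0.002
[-0.01,0.02,-3.0,0.002,0.001,0,0,0.01,-3.0,0.002,0,0,0,0,-3.0,0.002,0.001,0.0]
max 0.86 0.081
[0.79,0,0.33,0,-0.081,0,0.81,0,0.26,0,-0.081,0,0.84,-0.01,0.19,0,-0.081,0,0.84,0,0.12,0,-0.081,0,0.86,0,0.06,0,-0.081,0.0]
[0.85,0,-0.01,0,-0.081,0,0.85,0,-0.08,0,-0.081,0,0.84,-0.01,-0.16,0,-0.081,0,0.83,0,-0.21,0,-0.081,0,0.81,0,-0.29,0,-0.081,0.0]
[0.78,0,-0.35,0,-0.081,0,0.75,0,-0.41,0,-0.081,0,0.71,-0.01,-0.47,0,-0.081,0,0.68,0,-0.52,0,-0.081,0.0]
max 1.3 0.0
[1.3,0,1.16,0,0,0,1.3,0,1.15,0,0,0,1.29,0,1.16,0,0,0.0]
```

```bash
python3 - <<'E'
from h import *
s=sensors.state();print(np.round(s['qpos'],1), np.round(s['ee_rot'],1))
def wr(Rt,q1,fp):
    M=R.from_euler('y',-fp,degrees=True).as_matrix()@R.from_euler('z',-q1,degrees=True).as_matrix()@Rt
    a,b,c=R.from_matrix(M).as_euler('ZYZ',degrees=True)
    w=lambda x:(x+180)%360-180
    return np.round([a,b,w(c-90)],1)
q=s['qpos'];print('check',wr(rot(s['ee_rot']),q[0],q[1]+q[2]))
F=np.diag([-1,-1,1.])
for lean in (0,40,55,65):
  for q1 in(5,15,22,30):
    for fp in(100,120): print(lean,q1,fp,'norm',wr(tool(lean),q1,fp),'flip',wr(tool(lean)@F,q1,fp))
E
```

```text
[ -8.6  25.9  91.8  22.7  69.4 -24.3] [179.7 -21.9  96.4]
check [ 22.7  69.4 -24.3]
0 5 100 norm [22.3 81.2 -5. ] flip [ 22.3  81.2 175. ]
0 5 120 norm [ 24.9  62.9 -13.4] flip [ 24.9  62.9 166.6]
0 15 100 norm [22.3 77.5  4.3] flip [  22.3   77.5 -175.7]
0 15 120 norm [25.5 59.2 -4.4] flip [ 25.5  59.2 175.6]
0 22 100 norm [21.9 74.9 10.8] flip [  21.9   74.9 -169.2]
0 22 120 norm [25.6 56.6  2. ] flip [  25.6   56.6 -178. ]
0 30 100 norm [21.1 72.  18.5] flip [  21.1   72.  -161.5]
0 30 120 norm [25.2 53.6  9.7] flip [  25.2   53.6 -170.3]
40 5 100 norm [-18.3  80.1   1.8] flip [ -18.3   80.1 -178.2]
40 5 120 norm [-20.6  61.2   8.9] flip [ -20.6   61.2 -171.1]
40 15 100 norm [-17.9  83.1  11.3] flip [ -17.9   83.1 -168.7]
40 15 120 norm [-19.8  64.2  18. ] flip [ -19.8   64.2 -162. ]
40 22 100 norm [-17.4  85.2  17.9] flip [ -17.4   85.2 -162.1]
40 22 120 norm [-19.   66.2  24.3] flip [ -19.    66.2 -155.7]
40 30 100 norm [-16.5  87.5  25.5] flip [ -16.5   87.5 -154.5]
40 30 120 norm [-17.7  68.4  31.4] flip [ -17.7   68.4 -148.6]
55 5 100 norm [-33.5  80.9   4.4] flip [ -33.5   8
[... 253 characters left out ...]
  -161.5]
55 22 120 norm [-33.3  73.   29.3] flip [ -33.3   73.  -150.7]
55 30 100 norm [-30.   94.   25.3] flip [ -30.    94.  -154.7]
55 30 120 norm [-30.8  76.7  35.4] flip [ -30.8   76.7 -144.6]
65 5 100 norm [-43.5  81.8   5.9] flip [ -43.5   81.8 -174.1]
65 5 120 norm [-47.5  67.7  20.6] flip [ -47.5   67.7 -159.4]
65 15 100 norm [-42.4  88.5  13.1] flip [ -42.4   88.5 -166.9]
65 15 120 norm [-44.6  73.9  27. ] flip [ -44.6   73.9 -153. ]
65 22 100 norm [-41.1  93.1  18.3] flip [ -41.1   93.1 -161.7]
65 22 120 norm [-42.2  78.1  31.5] flip [ -42.2   78.1 -148.5]
65 30 100 norm [-39.1  98.2  24.3] flip [ -39.1   98.2 -155.7]
65 30 120 norm [-39.   82.6  36.9] flip [ -39.    82.6 -143.1]
```

```bash
python3 - <<'E'
from h import *
s=sensors.state();p0=s['ee_pos']
T=tool(60);z=T[:,2]
tcp=lambda st,y,h: bed(st,y,h)-14*z
c=plan(p0+90*Nv,tool(0),3)
c=plan(tcp(-170,45,70),T,12,c)
c=plan(tcp(-155,45,18),T,3,c)
print(c[0])
E
```

```text
max 3.0 0.002
[-0.01,0.02,-3.0,0.002,0.001,0,0,0.01,-3.0,0.002,0,0,0,0,-3.0,0.002,0.001,0.0]
max 1.03 0.088
[0.96,0,0.37,0,-0.087,0,0.99,0,0.29,0,-0.087,0,1.01,-0.01,0.19,0,-0.088,0,1.02,0,0.11,0,-0.087,0,1.03,0,0.02,0,-0.087,0.0]
[1.02,0,-0.07,0,-0.087,0,1.02,-0.01,-0.15,0,-0.088,0,1.0,0,-0.25,0,-0.087,0,0.97,0,-0.33,0,-0.087,0,0.94,0,-0.42,0,-0.087,0.0]
[0.9,0,-0.5,0,-0.088,0,0.86,-0.01,-0.57,0,-0.087,0.0]
max 1.3 0.0
[1.25,0,1.3,0,0,0,1.25,0,1.3,0,0,0,1.25,0,1.3,0,0,0.0]
[588.41765864 133.45336018 189.76212045]
```

Call:
{"fn": "step_arm", "kwargs": {
  "plan": [0,0,0,0,0,0,0,0,0,0,0,0,0,0,0,0,0,0,0,0,0,0,0,0],
  "hand": 6.2
}}

```text
time_s: 9.62
ee_pos: [597.3, 40.1, 156.3]
ee_rot: [-180.0, -22.0, 96.3]
force: [-0.6, 0.5, -0.5]
gripper_width: 61.7
gripper_force: 0.0
```

Call:
{"fn": "step_arm", "kwargs": {
  "plan": [0,0,-3.0,0,0,0,0,0,-3.0,0,0,0,0,0,-3.0,0,0,0]
}}

```text
time_s: 9.87
ee_pos: [600.8, 6.4, 240.5]
ee_rot: [-179.9, -22.0, 96.3]
force: [0.4, 1.0, 0.5]
gripper_width: 61.8
gripper_force: 0.0
```

Call:
{"fn": "step_arm", "kwargs": {
  "plan": [0.96,0.02,0.37,0,-0.087,0,0.99,0.02,0.29,0,-0.087,0,1.01,0.02,0.19,0,-0.088,0,1.02,0.02,0.11,0,-0.087,0,1.03,0.02,0.02,0,-0.087,0],
  "hand": 0
}}

```text
time_s: 10.28
ee_pos: [596.6, 58.0, 241.5]
ee_rot: [179.9, 3.2, 96.3]
force: [-0.7, 0.6, -0.4]
gripper_width: 31.5
gripper_force: 0.0
```

Call:
{"fn": "step_arm", "kwargs": {
  "plan": [1.02,0.02,-0.07,0,-0.087,0,1.02,0.02,-0.15,0,-0.088,0,1.0,0,-0.25,0,-0.087,0,0.97,0,-0.33,0,-0.087,0,0.94,0,-0.42,0,-0.087,0]
}}

```text
time_s: 10.7
ee_pos: [591.1, 109.6, 242.1]
ee_rot: [179.9, 28.2, 96.3]
force: [-0.2, -0.3, 0.1]
gripper_width: 0.3
gripper_force: 0.0
```

Call:
{"fn": "step_arm", "kwargs": {
  "plan": [0.9,0,-0.5,0,-0.088,0,0.86,-0.01,-0.57,0,-0.087,0,0,0,0,0,0,0]
}}

```text
time_s: 10.95
ee_pos: [587.8, 133.3, 238.6]
ee_rot: [-179.6, 38.1, 96.8]
force: [-0.7, 0.6, -1.4]
gripper_width: 0.1
gripper_force: 0.0
```

```bash
python3 - <<'E'
from h import *
s=sensors.state();T=tool(60);z=T[:,2]
print(np.round(s['qpos'],1),'tip',sy(s['ee_pos']+14*rot(s['ee_rot'])[:,2]),s['gripper_width'],s['force'])
p=viewer.grab_frame('wrist'); save(p,'w5')
print([(a['location'],a['score']) for a in viewer.pinpoint('long_block_center',p)[:1]], proj(p,bed(-67,45,18)),proj(p,bed(-129.5,45,36)))
t=viewer.grab_frame('top'); 
for a in viewer.pinpoint('long_block_center',t)[:2]:
  o,d=ray(t,a['location']);b=bed(0,0,20);u=((b-o)@Nv)/(d@Nv); print(a['score'],sy(o+u*d))
c=plan(bed(-155,45,18)-14*z,T,3)
E
```

```text
[ 29.3  27.7  83.2 -34.7  86.8  30.1] tip [-173.2   44.3   63.3] 0.14949666543110735 [-0.698878    0.59871032 -1.4232097 ]
[([320.2, 247.2], 0.81)] [318.15043765 206.86593231] [318.1246076  215.57404826]
0.57 [-58.1  51.   20. ]
max 1.28 0.001
[1.21,-0.01,1.28,0,0,-0.001,1.22,0,1.28,0,-0.001,0,1.21,-0.01,1.28,0,0,-0.001]
```

Call:
{"fn": "step_arm", "kwargs": {
  "plan": [1.21,0.02,1.28,0,0,0,1.22,0.02,1.28,0,0,0,1.21,0.02,1.28,0,0,0,0,0,0,0,0,0]
}}

```text
time_s: 11.48
ee_pos: [587.9, 132.3, 187.1]
ee_rot: [-179.7, 38.0, 96.3]
force: [-0.8, 0.4, -0.0]
gripper_width: 0.3
gripper_force: 0.0
```

Call:
{"fn": "step_arm", "kwargs": {
  "plan": [-0.25,0,0.43,0,0,0,-0.5,0,0.87,0,0,0,-0.5,0,0.87,0,0,0,-0.5,0,0.87,0,0,0]
}}

```text
time_s: 11.82
ee_pos: [593.1, 100.5, 177.0]
ee_rot: [179.8, 38.0, 96.1]
force: [0.6, 1.1, -1.1]
gripper_width: 0.6
gripper_force: 0.3
```

```bash
python3 - <<'E'
from h import *
s=sensors.state()
print(np.round(s['qpos'],1),'tip',sy(s['ee_pos']+14*rot(s['ee_rot'])[:,2]),s['force'],s['force']@Sv,s['force']@Nv)
p=viewer.grab_frame('wrist'); save(p,'w6')
E
```

```text
[ 26.5  29.5  89.6 -36.1  78.5  33.3] tip [-119.3   46.    18.6] [ 0.57795617  1.08799064 -1.05358953] -0.5487409175521304 -1.358038639063121
```

View pics/w6.png

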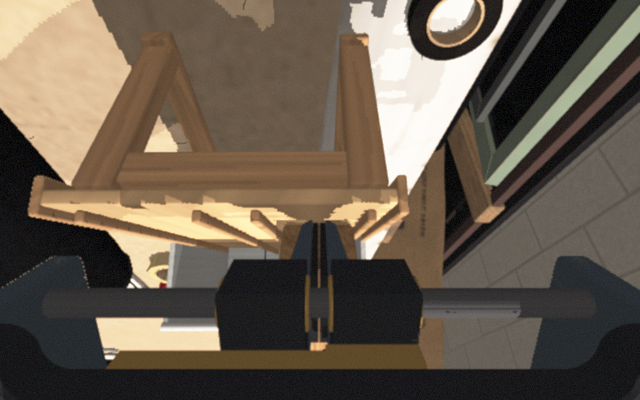

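Call:
{"fn": "step_arm", "kwargs": {
  "plan": [-0.5,0,0.87,0,0,0,-0.5,0,0.87,0,0,0,-0.5,0,0.87,0,0,0,-0.5,0,0.87,0,0,0,-0.5,0,0.87,0,0,0]
}}

```text
time_s: 12.28
ee_pos: [597.9, 54.8, 156.9]
ee_rot: [179.9, 38.0, 96.3]
force: [-0.1, 2.1, 0.4]
gripper_width: 0.2
gripper_force: 0.6
```

Call:
{"fn": "step_arm", "kwargs": {
  "plan": [-0.5,0,0.87,0,0,0,-0.5,0,0.87,0,0,0,-0.5,0,0.87,0,0,0,-0.5,0,0.87,0,0,0]
}}

```text
time_s: 12.62
ee_pos: [602.9, 27.6, 145.1]
ee_rot: [179.1, 37.0, 95.7]
force: [-26.2, 73.0, 51.4]
gripper_width: 0.6
gripper_force: 43.1
```

```bash
cat > st.py <<'E'
from h import *
s=sensors.state()
print(s['time_s'],np.round(s['qpos'],1),'tip',sy(s['ee_pos']+14*rot(s['ee_rot'])[:,2]),'F along S,N,Y',np.round([s['force']@Sv,s['force']@Nv,s['force']@Yv],1))
E
python3 st.py
```

```text
12.6167 [ 19.7  29.2  95.  -38.7  70.2  32. ] tip [-39.3  47.8  16.3] F along S,N,Y [-89.2  19.4 -17.9]
```

Call:
{"fn": "step_arm", "kwargs": {
  "plan": [0.5,0,-0.87,0,0,0,0.5,0,-0.87,0,0,0]
}}

```text
time_s: 12.78
ee_pos: [600.0, 37.4, 150.8]
ee_rot: [179.8, 38.0, 96.2]
force: [0.3, 0.3, -0.3]
gripper_width: 0.2
gripper_force: 0.0
```

```bash
python3 st.py; python3 - <<'E'
from h import *
p=viewer.grab_frame('wrist'); save(p,'w7')
q=viewer.grab_frame('side'); save(q,'s7')
a=cv2.resize(p['img'],(640,400)); b=cv2.resize(q['img'][150:250,270:430],(320,200),interpolation=cv2.INTER_CUBIC)
t=viewer.grab_frame('top'); c=cv2.resize(t['img'][160:245,280:420],(320,194),interpolation=cv2.INTER_CUBIC)
o=np.zeros((600,640,3),np.uint8);o[:400]=a;o[400:,:320]=b;o[400:594,320:]=c
save(dict(img=o),'m7')
E
```

```text
12.7833 [ 21.   29.3  94.3 -38.8  72.1  32.3] tip [-50.7  45.9  18.1] F along S,N,Y [-0.1 -0.4  0.4]
```

View pics/m7.png

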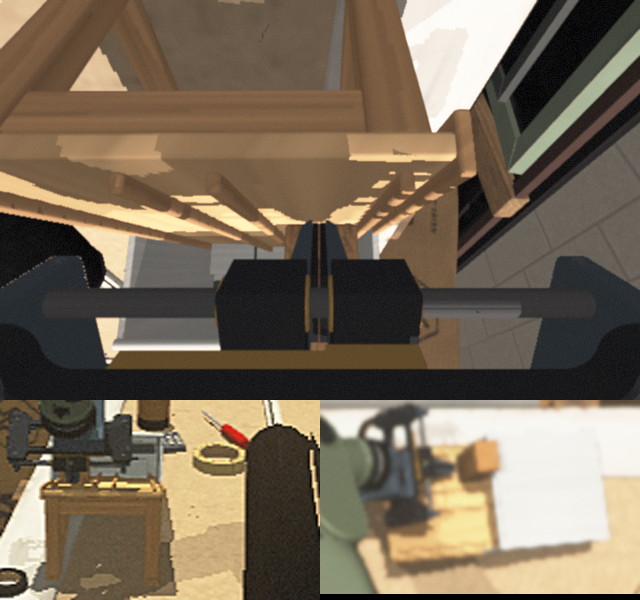

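```bash
python3 - <<'E'
from h import *
T=tool(35);plan(bed(-100,45,90)-14*T[:,2],T,6)
E
```

```text
max 1.48 0.073
[-0.73,-0.01,-1.31,0,0.073,0,-0.64,-0.01,-1.36,0,0.073,0,-0.53,-0.02,-1.4,0,0.073,0,-0.43,-0.01,-1.43,0,0.072,0,-0.32,-0.01,-1.47,0,0.073,0.0]
[-0.22,-0.01,-1.48,0,0.073,0.0]
```

Call:
{"fn": "step_arm", "kwargs": {
  "plan": [-0.73,-0.01,-1.31,0,0.073,0,-0.64,-0.01,-1.36,0,0.073,0,-0.53,-0.02,-1.4,0,0.073,0,-0.43,-0.01,-1.43,0,0.072,0,-0.32,-0.01,-1.47,0,0.073,0]
}}

```text
time_s: 13.35
ee_pos: [597.6, 47.4, 223.9]
ee_rot: [-180.0, 17.0, 96.3]
force: [0.6, -0.3, -0.0]
gripper_width: 0.6
gripper_force: 0.0
```

Call:
{"fn": "step_arm", "kwargs": {
  "plan": [-0.22,-0.01,-1.48,0,0.073,0,0,0,0,0,0,0,0,0,0,0,0,0,0,0,0,0,0,0,0,0,0,0,0,0],
  "hand": 9.1
}}

```text
time_s: 13.77
ee_pos: [596.6, 50.8, 236.5]
ee_rot: [-179.8, 13.0, 96.4]
force: [0.6, -0.2, -1.3]
gripper_width: 30.8
gripper_force: 0.0
```

Call:
{"fn": "step_arm", "kwargs": {
  "plan": [0,0,0,0,0,0,0,0,0,0,0,0,0,0,0,0,0,0,0,0,0,0,0,0,0,0,0,0,0,0]
}}

```text
time_s: 14.18
ee_pos: [597.6, 51.0, 238.5]
ee_rot: [180.0, 13.0, 96.3]
force: [0.4, 0.3, -0.1]
gripper_width: 64.0
gripper_force: 0.0
```

```bash
python3 st.py; python3 - <<'E'
from h import *
p=viewer.grab_frame('wrist'); save(p,'w8'); pickle.dump(p,open('w8.pkl','wb'))
for k in('long_block_center','left_lane_mouth','long_stop','hood_lip'): print(k,[(np.round(a['location'],1),round(a['score'],2)) for a in viewer.pinpoint(k,p)[:2]])
for s in(-140,-100,-32,0,93): print(s,proj(p,bed(s,45,0)).round(),proj(p,bed(s,45,36)).round())
a=cv2.resize(p['img'][140:340,200:460],(780,600),interpolation=cv2.INTER_CUBIC)
save(dict(img=a),'m8')
E
```

```text
14.1833 [ 10.7  20.7  85.7 -13.4  75.    8. ] tip [-100.4   45.    89.8] F along S,N,Y [-0.2 -0.2  0.4]
long_block_center []
left_lane_mouth [(array([413. ,  30.8]), 0.25)]Traceback (most recent call last):
  File "<stdin>", line 3, in <module>
ValueError: it knows: corner_key, hood_lip, left_lane_mouth, long_block_center, rack, right_lane_mouth, short_block_center, stop_unit, tape_black, tape_masking
```

```bash
python3 - <<'E'
from h import *
p=pickle.load(open('w8.pkl','rb'))
for s in(-140,-100,-32,0,93): print(s,proj(p,bed(s,45,0)).round(),proj(p,bed(s,45,36)).round())
print('lip',proj(p,bed(0,45,75)))
a=cv2.resize(p['img'][160:340,210:450],(800,600),interpolation=cv2.INTER_CUBIC)
save(dict(img=a),'m8')
E
```

```text
-140 [317.  94.] [317. 132.]
-100 [317. 141.] [317. 178.]
-32 [317. 197.] [317. 232.]
0 [317. 217.] [317. 251.]
93 [318. 261.] [318. 290.]
lip [317.32615613 292.38264678]
```

View pics/m8.png

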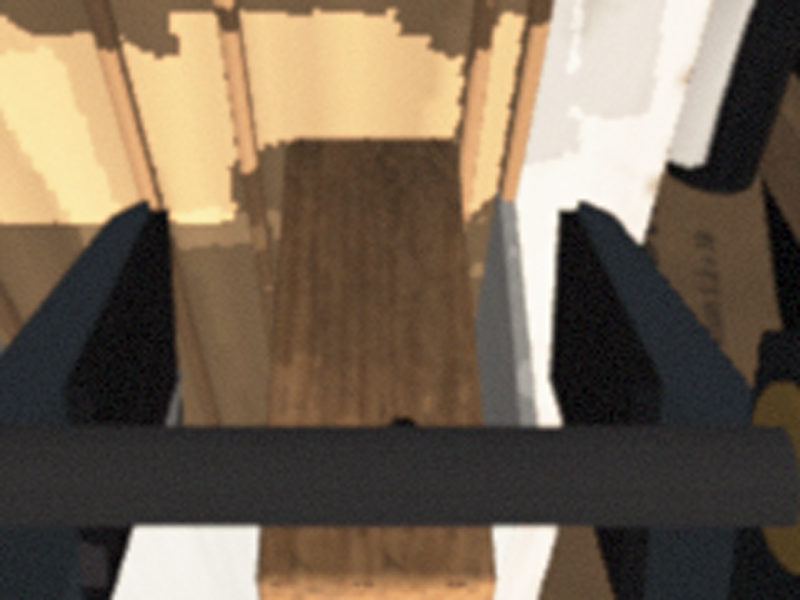

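```bash
python3 - <<'E'
from h import *
p=pickle.load(open('w8.pkl','rb'))
Rm=rot(p['attitude'])
def at(px,dep):
    d=np.array([(px[0]-p['cx'])/p['fx'],(px[1]-p['cy'])/p['fy'],1])*dep
    return np.array(p['position'])+Rm@d
f=lambda x,y:(210+x*.3,160+y*.3)
for a,b in(((285,140),(455,140)),((272,400),(480,400)),((258,575),(495,575))):
    a,b=f(*a),f(*b);dep=47*p['fx']/(b[0]-a[0]);print(dep,sy(at(((a[0]+b[0])/2,a[1]),dep)))
print('cam',sy(p['position']))
for y in(15,75): print([proj(p,bed(s,y,7)).round() for s in(-140,-60,0)])
E
```

```text
304.96336799259507 [-22.1  48.4  -2.2]
249.24890653240953 [-30.9  49.2  77.5]
218.75009518456181 [-38.6  48.9 117.4]
cam [-267.1   45.9  179.5]
[array([269., 101.]), array([280., 183.]), array([286., 224.])]
[array([365., 101.]), array([354., 183.]), array([349., 223.])]
```

```bash
python3 - <<'E'
from h import *
for n,tip in(('w5',(-173.2,44.3,63.3)),('w6',(-119.3,46,18.6))):
    T=tool(60);off=T@np.array([84.5,0,-154-14.])
    p=dict(position=bed(*tip)+off,attitude=T@R.from_euler('x',0).as_matrix(),fx=330.9,fy=330.9,cx=318.6,cy=195.4)
    # camera axes in tool frame from w8
    q=pickle.load(open('w8.pkl','rb'));T8=tool(35);p['attitude']=T.astype(float)@(T8.T@rot(q['attitude']))
    p['position']=bed(*tip)+T@(T8.T@(np.array(q['position'])-bed(-100.4,45,89.8)))
    print(n,{k:proj(p,bed(*v)).round().tolist() for k,v in dict(flat_c=(-67,45,18),rear_b=(-129,45,0),rear_t=(-129,45,36),front_t=(-5,45,36),up_base=(-22,45,0),up_top=(-22,45,120),beduprear=(-155,45,0),lip=(0,45,75)).items()})
    h=cv2.cvtColor(cv2.imread('pics/%s.png'%n),cv2.COLOR_BGR2HSV)
    for r in range(180,300,6): print(r,[h[r,c].tolist() for c in(255,290,300,340,350,380)])
E
```

```text
w5 {'flat_c': [318.0, 207.0], 'rear_b': [318.0, 167.0], 'rear_t': [318.0, 215.0], 'front_t': [318.0, 234.0], 'up_base': [318.0, 198.0], 'up_top': [318.0, 318.0], 'beduprear': [318.0, 155.0], 'lip': [318.0, 271.0]}
180 [[24, 75, 253], [16, 107, 150], [15, 123, 102], [14, 110, 97], [16, 113, 160], [21, 7, 253]]
186 [[15, 113, 224], [16, 108, 160], [14, 130, 94], [13, 132, 93], [15, 118, 151], [20, 6, 253]]
192 [[14, 121, 188], [14, 110, 111], [15, 129, 87], [13, 124, 101], [15, 115, 241], [19, 11, 252]]
198 [[20, 96, 249], [16, 123, 108], [14, 123, 102], [14, 122, 96], [16, 110, 229], [18, 12, 251]]
204 [[16, 109, 198], [14, 121, 126], [14, 123, 164], [14, 122, 149], [14, 114, 141], [18, 23, 247]]
210 [[16, 108, 120], [15, 120, 130], [14, 120, 208], [14, 121, 217], [14, 108, 166], [15, 54, 192]]
216 [[15, 107, 114], [13, 112, 127], [14, 122, 216], [14, 118, 190], [14, 85, 123], [13, 96, 178]]
222 [[13, 14, 131], [15, 109, 129], [14, 121, 228], [14, 119, 218], [14, 45, 114], [14, 109, 131]]
228 [[23, 16, 130], [18, 23, 132], [14, 119, 199], [15, 117, 225], [17, 18, 98], [17, 111, 110]]

[... 2468 characters left out ...]
5, 51], [100, 60, 51], [14, 124, 103], [14, 105, 117]]
258 [[18, 11, 117], [14, 80, 64], [100, 49, 47], [110, 36, 42], [14, 110, 88], [14, 101, 104]]
264 [[83, 33, 31], [0, 0, 24], [150, 9, 27], [15, 20, 26], [143, 39, 26], [135, 46, 33]]
270 [[130, 26, 29], [143, 46, 22], [45, 33, 31], [113, 39, 26], [150, 31, 25], [150, 28, 27]]
276 [[135, 36, 28], [116, 64, 28], [130, 51, 30], [105, 39, 26], [131, 76, 27], [0, 10, 26]]
282 [[132, 51, 25], [120, 18, 29], [90, 9, 30], [90, 38, 27], [120, 21, 24], [135, 78, 26]]
288 [[110, 26, 29], [90, 18, 28], [100, 29, 26], [110, 59, 26], [0, 0, 25], [131, 85, 24]]
294 [[130, 26, 30], [80, 27, 28], [45, 20, 26], [120, 17, 30], [75, 16, 32], [110, 32, 24]]
```

```bash
python3 - <<'E'
from h import *
L=-25;T=tool(L);z=T[:,2];g=bed(-17,48,110)
c=plan(bed(-60,47,225),tool(5),7)
c=plan(g-60*z,T,6,c)
c=plan(g,T,3,c)
E
```

```text
max 1.63 0.075
[-1.58,0.03,-1.05,0,0.075,0,-1.49,0.03,-1.17,0,0.074,0,-1.4,0.03,-1.27,0,0.075,0,-1.31,0.03,-1.37,0.001,0.075,0,-1.19,0.03,-1.47,0,0.075,0.0]
[-1.09,0.03,-1.55,0,0.074,-0.001,-0.96,0.03,-1.63,0,0.075,0.0]
max 1.42 0.088
[-1.05,0.02,1.11,0,0.087,0,-1.14,0.01,1.01,0,0.088,0,-1.22,0.02,0.9,0,0.087,0,-1.3,0.02,0.8,0,0.087,0,-1.36,0.01,0.68,0,0.087,0.0]
[-1.42,0.02,0.56,0,0.088,0.0]
max 2.0 0.0
[0,0,2.0,0,0,0,0,0,2.0,0,0,0,0,0,2.0,0,0,0.0]
```

Call:
{"fn": "step_arm", "kwargs": {
  "plan": [-1.58,0.03,-1.05,0,0.075,0,-1.49,0.03,-1.17,0,0.074,0,-1.4,0.03,-1.27,0,0.075,0,-1.31,0.03,-1.37,0.001,0.075,0,-1.19,0.03,-1.47,0,0.075,0]
}}

```text
time_s: 14.75
ee_pos: [606.3, -14.3, 309.0]
ee_rot: [179.9, -8.6, 96.3]
force: [0.3, -0.7, -1.1]
gripper_width: 91.1
gripper_force: 0.0
```

Call:
{"fn": "step_arm", "kwargs": {
  "plan": [-1.09,0.03,-1.55,0,0.074,-0.001,-0.96,0.03,-1.63,0,0.075,0,-1.05,0.02,1.11,0,0.087,0,-1.14,0.01,1.01,0,0.088,0,-1.22,0.02,0.9,0,0.087,0]
}}

```text
time_s: 15.17
ee_pos: [612.7, -60.7, 294.8]
ee_rot: [179.8, -32.2, 96.4]
force: [0.3, -0.6, -0.2]
gripper_width: 91.0
gripper_force: 0.0
```

Call:
{"fn": "step_arm", "kwargs": {
  "plan": [-1.3,0.02,0.8,0,0.087,0,-1.36,0.01,0.68,0,0.087,0,-1.42,0.02,0.56,0,0.088,0,0,0,0,0,0,0]
}}

```text
time_s: 15.5
ee_pos: [614.0, -83.0, 246.6]
ee_rot: [-179.1, -47.3, 95.4]
force: [-1.8, 0.3, -1.6]
gripper_width: 91.0
gripper_force: 0.0
```

```bash
python3 st.py; python3 - <<'E'
from h import *
p=viewer.grab_frame('wrist'); save(p,'w9'); pickle.dump(p,open('w9.pkl','wb'))
h=cv2.cvtColor(p['img'],cv2.COLOR_RGB2HSV)
K={k:proj(p,bed(*v)).round().tolist() for k,v in dict(tl=(-44,71.5,126),tr=(-44,24.5,126),tl2=(-8,71.5,131),tr2=(-8,24.5,131),bl=(-26,71.5,2.5),br=(-26,24.5,2.5)).items()};print(K)
m=np.uint8((h[...,0]<17)&(h[...,1]>115)&(h[...,2]>60))
n,l,st,ce=cv2.connectedComponentsWithStats(m)
print([st[i].tolist() for i in np.argsort(-st[1:,4])[:4]+1])
for r in range(150,285,10):
    c=np.where(m[r,240:400])[0]+240; print(r,(c.min(),c.max(),len(c)) if len(c) else None)
print([(np.round(a['location'],1),round(a['score'],2)) for a in viewer.pinpoint('long_block_center',p)[:2]])
E
```

```text
15.5 [-27.3  34.1  75.7  38.1  98.9 -37. ] tip [  7.7  46.4 146.7] F along S,N,Y [ 0.1 -1.6 -1.7]
{'tl': [355.0, 166.0], 'tr': [283.0, 166.0], 'tl2': [357.0, 221.0], 'tr2': [281.0, 221.0], 'bl': [343.0, 211.0], 'br': [297.0, 211.0]}
[[284, 92, 78, 140, 5234], [443, 57, 52, 99, 2232], [242, 54, 33, 40, 1018], [183, 94, 12, 139, 594]]
150 (np.int64(256), np.int64(359), 12)
160 (np.int64(256), np.int64(359), 15)
170 (np.int64(256), np.int64(359), 79)
180 (np.int64(259), np.int64(357), 72)
190 (np.int64(259), np.int64(358), 75)
200 (np.int64(259), np.int64(359), 77)
210 (np.int64(259), np.int64(359), 76)
220 (np.int64(255), np.int64(358), 70)
230 (np.int64(255), np.int64(361), 61)
240 None
250 None
260 None
270 None
280 None
[]
```

Call:
{"fn": "step_arm", "kwargs": {
  "plan": [0,0.1,2.0,0,0,0,0,0.1,2.0,0,0,0,0,0,2.0,0,0,0,0,0,0,0,0,0]
}}

```text
time_s: 15.93
ee_pos: [611.2, -32.4, 213.0]
ee_rot: [-180.0, -47.0, 96.6]
force: [0.4, -0.2, -0.1]
gripper_width: 90.6
gripper_force: 0.0
```

```bash
python3 st.py
```

```text
15.9333 [-23.6  33.4  82.   39.2  92.2 -38.6] tip [-26.5  49.2  96.5] F along S,N,Y [0.2 0.  0.4]
```

Call:
{"fn": "step_arm", "kwargs": {
  "plan": [0,0,0,0,0,0,0,0,0,0,0,0,0,0,0,0,0,0,0,0,0,0,0,0,0,0,0,0,0,0],
  "hand": 4.0,
  "newtons": 20
}}

```text
time_s: 16.35
ee_pos: [612.6, -36.6, 213.0]
ee_rot: [179.9, -47.0, 96.4]
force: [0.6, 0.0, 0.5]
gripper_width: 60.8
gripper_force: 0.0
```

Call:
{"fn": "step_arm", "kwargs": {
  "plan": [0,0,0,0,0,0,0,0,0,0,0,0,0,0,0,0,0,0,0,0,0,0,0,0,0,0,0,0,0,0]
}}

```text
time_s: 16.77
ee_pos: [611.9, -36.3, 212.4]
ee_rot: [-179.9, -47.0, 96.3]
force: [-2.2, -1.8, 2.6]
gripper_width: 47.2
gripper_force: 19.9
```

```bash
python3 st.py; python3 - <<'E'
from h import *
s=sensors.state();T0=rot(s['ee_rot']);p0=s['ee_pos'];print(sy(p0))
be=np.radians(8.2)
P=bed(-26,sy(p0)[1],2.5)          # pivot edge now
off=T0.T@(P-p0)
def pose(lean,ps,ph,y):
    T=tool(lean); return bed(ps,y,ph)-T@off+0*Yv,T
# measured lean now
z=T0[:,2];L0=np.degrees(np.arctan2(z@Sv,-(z@Nv)));print('lean',L0)
c=plan(pose(L0,-32,22,48)[0],tool(L0),2)
c=plan(*pose(L0+35,-36,24,46),6,c)
c=plan(*pose(L0+72,-22,8,45),6,c)
print('end lean',L0+72, 'tcp',sy(c[0]), 'block pitch',81.8-72)
E
```

```text
16.7667 [-23.9  33.6  81.9  39.2  92.3 -38.6] tip [-22.7  49.5  97.5] F along S,N,Y [ 0.5  3.  -2.4]
[-16.8  49.6 110.1]
lean -25.02698066867506
max 0.76 0.001
[0.68,-0.09,-0.76,0,0,0,0.69,-0.08,-0.75,-0.001,0,0.0]
max 1.14 0.102
[0.93,-0.03,0.66,0,-0.102,0,1.0,-0.04,0.56,0,-0.102,0,1.04,-0.03,0.46,0,-0.101,0,1.09,-0.04,0.34,0,-0.102,0,1.11,-0.03,0.24,0,-0.102,0.0]
[1.14,-0.03,0.12,0,-0.102,0.0]
max 1.13 0.108
[0.71,-0.02,1.02,0,-0.108,0,0.81,-0.01,0.93,0,-0.107,0,0.91,-0.02,0.84,0,-0.108,0,1.0,-0.02,0.74,0,-0.107,0,1.07,-0.02,0.63,0,-0.108,0.0]
[1.13,-0.01,0.51,0,-0.108,0.0]
end lean 46.97301933132494 tcp [-121.5   44.9   50. ] block pitch 9.799999999999997
```

Call:
{"fn": "step_arm", "kwargs": {
  "plan": [0.68,-0.09,-0.76,0,0,0,0.69,-0.08,-0.75,0,0,0,0.93,-0.03,0.66,0,-0.102,0,1.0,-0.04,0.56,0,-0.102,0,1.04,-0.03,0.46,0,-0.101,0]
}}

```text
time_s: 17.18
ee_pos: [606.9, -5.3, 240.9]
ee_rot: [179.8, -29.3, 96.3]
force: [0.7, 0.8, -1.0]
gripper_width: 47.0
gripper_force: 19.9
```

Call:
{"fn": "step_arm", "kwargs": {
  "plan": [1.09,-0.04,0.34,0,-0.102,0,1.11,-0.03,0.24,0,-0.102,0,1.14,-0.03,0.12,0,-0.102,0,0.71,-0.02,1.02,0,-0.108,0,0.81,-0.01,0.93,0,-0.107,0]
}}

```text
time_s: 17.6
ee_pos: [600.0, 47.3, 232.6]
ee_rot: [179.6, 0.5, 96.3]
force: [-0.7, 0.2, -2.5]
gripper_width: 47.0
gripper_force: 19.9
```

Call:
{"fn": "step_arm", "kwargs": {
  "plan": [0.91,-0.02,0.84,0,-0.108,0,1.0,-0.02,0.74,0,-0.107,0,1.07,-0.02,0.63,0,-0.108,0,1.13,-0.01,0.51,0,-0.108,0,0,0,0,0,0,0]
}}

```text
time_s: 18.02
ee_pos: [592.6, 87.9, 192.8]
ee_rot: [-179.7, 25.0, 96.8]
force: [0.2, 1.2, -1.7]
gripper_width: 47.1
gripper_force: 20.0
```

```bash
python3 st.py; python3 - <<'E'
from h import *
p=viewer.grab_frame('wrist'); save(p,'w10'); pickle.dump(p,open('w10.pkl','wb'))
print([(np.round(a['location'],1),round(a['score'],2)) for a in viewer.pinpoint('long_block_center',p)[:2]])
for y in(15,75): print([proj(p,bed(s,y,7)).round().tolist() for s in(-143,-100,-60)])
# predicted block corners: pitch 9.8
a=np.radians(9.8)
for t in(0,36):
  for d in(0,125):
    print(t,d,[proj(p,bed(-22-d*np.cos(a)+t*np.sin(a)*-1*0-t*np.sin(a)*(-1)*1,y,8+d*np.sin(a)+t*np.cos(a))).round().tolist() for y in(21.5,68.5)])
h=cv2.cvtColor(p['img'],cv2.COLOR_RGB2HSV);m=np.uint8((h[...,0]<17)&(h[...,1]>113)&(h[...,2]>60))
for r in range(60,285,12):
    c=np.where(m[r,200:440])[0]+200; print(r,(c.min(),c.max(),len(c)) if len(c) else None)
E
```

```text
18.0167 [ 20.   24.9  89.2 -25.2  74.   22.1] tip [-115.6   44.    35.4] F along S,N,Y [-0.5 -2.   0.3]
[]
[[262.0, 183.0], [272.0, 214.0], [279.0, 235.0]]
[[376.0, 184.0], [365.0, 215.0], [358.0, 235.0]]
0 0 [[291.0, 250.0], [346.0, 251.0]]
0 125 [[271.0, 221.0], [366.0, 222.0]]
36 0 [[290.0, 294.0], [346.0, 295.0]]
36 125 [[267.0, 298.0], [369.0, 298.0]]
60 (np.int64(343), np.int64(365), 21)
72 (np.int64(342), np.int64(366), 23)
84 (np.int64(341), np.int64(368), 27)
96 (np.int64(200), np.int64(372), 31)
108 (np.int64(201), np.int64(375), 38)
120 (np.int64(200), np.int64(378), 45)
132 (np.int64(200), np.int64(381), 53)
144 (np.int64(200), np.int64(403), 176)
156 (np.int64(209), np.int64(405), 9)
168 (np.int64(258), np.int64(405), 11)
180 (np.int64(203), np.int64(400), 46)
192 (np.int64(209), np.int64(394), 41)
204 (np.int64(217), np.int64(433), 129)
216 (np.int64(226), np.int64(383), 118)
228 (np.int64(234), np.int64(365), 104)
240 (np.int64(247), np.int64(366), 96)
252 (np.int64(271), np.int64(434), 99)
264 (np.int64(271), np.int64(367), 96)
276 (np.int64(278), np.int64(355), 78)
```

```bash
python3 - <<'E'
from h import *
s=sensors.state();T0=rot(s['ee_rot']);p0=s['ee_pos']
P=bed(-22,45,8);off=tool(47).T@(P-bed(-121.5,44.9,50))
T=tool(52)
c=plan(bed(-22,45,4)-T@off,T,2,(bed(-121.5,44.9,50),tool(47)))
print(sy(p0),sy(c[0]))
E
```

```text
max 0.6 0.044
[0.58,0,0.32,0,-0.044,0,0.6,0,0.29,0,-0.043,0.0]
[-123.3   45.1   48.9] [-124.8   44.9   37.1]
```

Call:
{"fn": "step_arm", "kwargs": {
  "plan": [0.58,0,0.32,0,-0.044,0,0.6,0,0.29,0,-0.043,0,0,0,0,0,0,0]
}}

```text
time_s: 18.37
ee_pos: [593.2, 90.5, 184.5]
ee_rot: [-179.9, 29.9, 96.3]
force: [0.1, -0.1, -1.8]
gripper_width: 47.4
gripper_force: 20.0
```

Call:
{"fn": "step_arm", "kwargs": {
  "plan": [0.16,0,0.12,0,0,0,0,0,0,0,0,0]
}}

```text
time_s: 18.53
ee_pos: [593.8, 90.1, 184.1]
ee_rot: [179.9, 29.9, 96.2]
force: [0.4, -0.4, -1.0]
gripper_width: 46.7
gripper_force: 20.0
```

```bash
python3 st.py
```

```text
18.5333 [ 22.4  26.5  89.7 -29.7  74.9  26.9] tip [-113.4   45.5   27.5] F along S,N,Y [ 0.8 -0.8  0.4]
```

Call:
{"fn": "step_arm", "kwargs": {
  "plan": [0.16,0,0.12,0,0,0,0,0,0,0,0,0]
}}

```text
time_s: 18.7
ee_pos: [593.8, 90.8, 182.7]
ee_rot: [179.9, 30.0, 96.2]
force: [0.2, 1.5, 1.4]
gripper_width: 46.9
gripper_force: 20.0
```

Call:
{"fn": "step_arm", "kwargs": {
  "plan": [0.16,0,0.12,0,0,0,0,0,0,0,0,0]
}}

```text
time_s: 18.87
ee_pos: [593.5, 92.2, 180.4]
ee_rot: [179.9, 30.0, 96.3]
force: [0.5, -0.0, 2.7]
gripper_width: 46.8
gripper_force: 20.0
```

```bash
python3 st.py
```

```text
18.8667 [ 22.6  26.8  89.9 -29.9  74.7  27.2] tip [-114.    45.5   23.2] F along S,N,Y [-0.9  2.6  0.5]
```

Call:
{"fn": "step_arm", "kwargs": {
  "plan": [0,0,0,0,0,0,0,0,0,0,0,0,0,0,0,0,0,0,0,0,0,0,0,0,0,0,0,0,0,0],
  "hand": 6.6
}}

```text
time_s: 19.28
ee_pos: [593.2, 92.7, 179.4]
ee_rot: [-180.0, 30.0, 96.4]
force: [0.2, 0.1, -0.5]
gripper_width: 65.9
gripper_force: 0.0
```

```bash
cat > seg.py <<'E'
from h import *
import sys
def seg(name):
    p=viewer.grab_frame('wrist'); save(p,name); pickle.dump(p,open(name+'.pkl','wb'))
    # wood-like block pixels between lanes: print row profile on central column, reduced
    h=cv2.cvtColor(p['img'],cv2.COLOR_RGB2HSV)
    for r in range(120,300,6): print(r,' '.join('%3d/%3d/%3d'%tuple(h[r,c]) for c in(280,300,319,338,358)))
    print('block',[(np.round(a['location'],1),round(a['score'],2)) for a in viewer.pinpoint('long_block_center',p)[:2]])
    return p
if __name__=='__main__': seg(sys.argv[1])
E
python3 st.py; python3 seg.py w11; python3 - <<'E'
from h import *
p=pickle.load(open('w11.pkl','rb'))
for s,h in((-147,0),(-147,36),(-22,0),(-22,36),(-100,36),(-155,0)): print(s,h,proj(p,bed(s,45,h)).round())
E
```

```text
19.2833 [ 22.6  26.8  89.9 -29.8  74.6  27.3] tip [-114.1   45.2   22.1] F along S,N,Y [ 0.2 -0.5  0.2]
120  14/ 86/104  16/ 78/105  16/ 79/106  13/115/111  14/116/121
126  16/ 75/109  15/ 79/106  15/ 79/106  14/116/112  13/118/121
132  15/ 83/108  17/ 78/105  17/ 78/111  14/118/117  14/119/118
138  14/ 80/112  16/ 75/109  15/ 81/104  14/121/118  14/115/120
144  16/ 81/107  13/ 80/108  15/ 78/104  15/120/119  14/121/120
150  13/114/123  14/117/120  14/116/123  14/116/121  14/124/119
156  14/112/116  15/120/113  14/113/115  13/119/111  14/116/119
162  14/117/126  14/116/127  14/113/126  14/118/127  14/118/119
168  14/113/124  13/121/122  13/114/119  14/119/120  13/118/117
174  16/101/137  17/107/143  15/108/153  15/109/143  15/105/134
180  15/103/139  16/107/145  16/108/149  15/112/137  16/112/184
186  16/110/127  15/111/181  14/108/137  19/ 98/244  19/ 94/246
192  19/ 99/245  18/102/245  21/ 88/252  17/106/233  16/110/190
198  14/126/105  14/115/102  15/128/106  14/127/104  14/125/108
204  14/137/ 97  14/121/101  15/126/103  14/125/102  14/132/104
210  14/130/108  15/122/119  14/129/
[... 347 characters left out ...]

246  15/123/145  13/127/144  15/126/146  13/128/152  14/132/147
252  15/123/147  14/129/142  14/130/145  14/125/159  14/127/150
258  14/123/141  14/120/153  14/130/143  14/128/158  14/130/159
264  13/129/211  14/130/187  14/130/215  14/129/212  15/125/227
270  15/131/225  15/123/232  14/129/221  15/125/232  14/130/225
276  14/ 48/116  15/122/230  15/122/236  15/122/237  21/ 17/103
282  26/ 14/126  14/128/207  15/124/227  15/129/231  21/ 17/104
288  30/  9/ 59  12/ 93/ 88  10/ 96/ 90  12/ 95/ 97  30/  5/ 56
294  60/  5/ 49   0/  5/ 53 150/  5/ 48  75/ 10/ 53  30/  5/ 48
block []
-147 0 [316. 194.]
-147 36 [316. 267.]
-22 0 [317. 246.]
-22 36 [317. 290.]
-100 36 [317. 279.]
-155 0 [316. 188.]
```

Call:
{"fn": "step_arm", "kwargs": {
  "plan": [-0.2,0,-0.6,0,0,0,-0.4,0,-1.0,0,0,0,-0.4,0,-1.0,0,0,0,-0.4,0,-1.0,0,0,0,-0.4,0,-1.0,0,0,0]
}}

```text
time_s: 19.8
ee_pos: [592.7, 100.3, 230.3]
ee_rot: [179.9, 30.0, 96.3]
force: [0.5, 0.9, -0.3]
gripper_width: 66.4
gripper_force: 0.0
```

```bash
python3 st.py; python3 seg.py w12 | tail -28; python3 - <<'E'
from h import *
p=pickle.load(open('w12.pkl','rb'))
for s,h in((-145,0),(-145,36),(-20,36)): print(s,h,proj(p,bed(s,21.5,h)).round(),proj(p,bed(s,68.5,h)).round())
E
```

```text
19.8 [ 23.3  24.8  85.6 -29.   80.4  24.6] tip [-140.2   45.5   66.4] F along S,N,Y [-0.7 -0.6  0.6]
138  19/ 99/243  16/112/186  19/ 96/249  19/100/242  16/113/115
144  19/100/242  18/102/244  18/ 98/246  17/106/235  14/110/116
150  17/110/114  13/123/118  14/129/121  14/140/115  12/115/102
156  17/108/116  14/136/126  14/142/115  14/126/128  14/113/ 95
162  16/112/118  14/128/138  15/131/128  14/128/132  14/117/107
168  17/106/239  15/128/131  14/134/135  13/123/143  15/111/101
174  15/110/174  14/122/148  13/130/137  15/129/138  14/122/173
180  14/121/118  15/129/144  14/128/134  13/127/151  18/107/243
186  14/121/175  15/121/143  14/132/143  15/125/137  23/ 84/254
192  14/126/176  14/126/142  13/127/142  13/127/159  23/ 86/254
198  17/111/243  14/124/154  15/126/221  14/123/208  25/ 69/254
204  21/ 89/251  14/129/209  14/130/204  14/129/206  16/108/222
210  23/ 74/253  14/121/221  14/127/213  13/132/211  14/122/144
216  24/ 72/254  15/124/225  16/122/236  15/126/233  15/ 90/237
222  15/107/169  14/130/212  15/120/232  16/121/239  23/ 16/186
228  16/105/126  14/134/201  15/124/227
[... 160 characters left out ...]
/109/119  15/102/118  18/ 24/127  14/118/112  25/ 17/168
252  16/ 92/105  16/ 42/115  15/ 12/126  13/ 66/116  18/ 19/160
258  21/ 14/125  23/ 17/123  20/ 13/122  17/ 14/127  19/ 14/142
264  30/ 10/125  23/ 16/126  13/ 14/127  19/ 16/129  17/ 15/122
270  20/ 12/124  17/ 14/127 160/ 35/ 22  17/ 14/128  15/ 13/118
276  12/ 13/ 98  30/  9/ 82   8/ 12/ 88  38/ 12/ 86  11/ 18/111
282 105/ 20/ 50 113/ 20/ 50   0/ 11/ 48 120/  5/ 50  17/ 18/101
288   0/ 22/ 46  50/ 16/ 49  45/ 11/ 47   0/  5/ 49  20/ 14/ 55
294 120/  5/ 48 105/ 10/ 50 158/ 20/ 52 150/ 11/ 46  15/ 10/ 51
block [(array([320.4, 203.5]), 0.88)]
-145 0 [278. 143.] [354. 143.]
-145 36 [276. 198.] [356. 197.]
-20 36 [292. 244.] [342. 244.]
```

Call:
{"fn": "step_arm", "kwargs": {
  "plan": [0.4,0,1.0,0,0,0,0.4,0,1.0,0,0,0,0.4,0,1.0,0,0,0,0.4,0,1.0,0,0,0,0.2,0,0.6,0,0,0]
}}

```text
time_s: 20.32
ee_pos: [592.1, 91.9, 176.7]
ee_rot: [-179.7, 30.0, 96.5]
force: [-0.1, -0.3, -0.1]
gripper_width: 66.0
gripper_force: 0.0
```

Call:
{"fn": "step_arm", "kwargs": {
  "plan": [0,0,0,0,0,0,0,0,0,0,0,0,0,0,0,0,0,0,0,0,0,0,0,0,0,0,0,0,0,0],
  "hand": 4.0,
  "newtons": 20
}}

```text
time_s: 20.73
ee_pos: [593.5, 92.8, 180.0]
ee_rot: [179.9, 30.0, 96.3]
force: [-0.4, 0.5, -1.2]
gripper_width: 46.9
gripper_force: 20.0
```

```bash
python3 st.py; python3 -c "
from h import *
print(sensors.state()['gripper_width'],sensors.state()['gripper_force'])
z=tool(52);print('S in tool',z.T@Sv,'N in tool',z.T@Nv)"
```

```text
20.7333 [ 22.6  26.8  89.9 -29.8  74.6  27.3] tip [-114.4   45.6   22.7] F along S,N,Y [-0.1 -1.3 -0.3]
46.860854328351614 19.998463690280914
S in tool [-6.15661475e-01 -3.38424876e-18  7.88010754e-01] N in tool [-7.88010754e-01 -3.86290027e-18 -6.15661475e-01]
```

Call:
{"fn": "step_arm", "kwargs": {
  "plan": [-0.12,0,-0.09,0,0,0,-0.62,0,0.79,0,0,0,-0.62,0,0.79,0,0,0,-0.62,0,0.79,0,0,0]
}}

```text
time_s: 21.07
ee_pos: [596.3, 63.2, 169.3]
ee_rot: [-180.0, 30.0, 96.4]
force: [0.5, 0.5, -0.9]
gripper_width: 46.9
gripper_force: 20.0
```

Call:
{"fn": "step_arm", "kwargs": {
  "plan": [-0.62,0,0.79,0,0,0,-0.62,0,0.79,0,0,0]
}}

```text
time_s: 21.23
ee_pos: [598.3, 44.3, 161.6]
ee_rot: [-180.0, 30.0, 96.3]
force: [0.4, -0.5, -0.9]
gripper_width: 46.7
gripper_force: 20.0
```

```bash
python3 st.py
```

```text
21.2333 [ 18.3  26.7  93.  -31.3  70.2  25.4] tip [-62.4  44.9  23.9] F along S,N,Y [ 0.8 -0.6  0.4]
```

Call:
{"fn": "step_arm", "kwargs": {
  "plan": [-0.62,0,0.79,0,0,0,-0.62,0,0.79,0,0,0,-0.62,0,0.79,0,0,0]
}}

```text
time_s: 21.48
ee_pos: [601.6, 16.8, 150.6]
ee_rot: [-180.0, 30.0, 96.3]
force: [-0.9, -0.1, -1.1]
gripper_width: 46.8
gripper_force: 20.0
```

Call:
{"fn": "step_arm", "kwargs": {
  "plan": [-0.62,0,0.79,0,0,0,-0.62,0,0.79,0,0,0]
}}

```text
time_s: 21.65
ee_pos: [603.7, -1.6, 143.1]
ee_rot: [-180.0, 30.0, 96.4]
force: [-0.2, 0.4, -1.5]
gripper_width: 46.8
gripper_force: 20.0
```

```bash
python3 st.py
```

```text
21.65 [ 14.   27.   95.5 -32.9  65.8  23.7] tip [-12.6  45.2  24. ] F along S,N,Y [ 0.2 -1.5 -0.2]
```

Call:
{"fn": "step_arm", "kwargs": {
  "plan": [-0.37,0,0.47,0,0,0,-0.37,0,0.47,0,0,0,-0.37,0,0.47,0,0,0]
}}

```text
time_s: 21.9
ee_pos: [605.6, -17.6, 136.7]
ee_rot: [180.0, 30.0, 96.4]
force: [-0.1, 0.8, -0.9]
gripper_width: 46.9
gripper_force: 20.0
```

Call:
{"fn": "step_arm", "kwargs": {
  "plan": [-0.31,0,0.39,0,0,0,-0.31,0,0.39,0,0,0,-0.25,0,0.32,0,0,0,0,0,0,0,0,0]
}}

```text
time_s: 22.23
ee_pos: [606.7, -30.7, 131.4]
ee_rot: [-180.0, 30.0, 96.4]
force: [-1.0, -0.5, -1.0]
gripper_width: 46.8
gripper_force: 20.0
```

```bash
python3 st.py
```

```text
22.2333 [ 11.3  27.4  96.8 -33.9  63.1  22.6] tip [19.  45.  24.1] F along S,N,Y [ 0.7 -0.7 -1. ]
```

Call:
{"fn": "step_arm", "kwargs": {
  "plan": [0.14,0,0.11,0,0,0,0,0,0,0,0,0]
}}

```text
time_s: 22.4
ee_pos: [607.0, -29.5, 130.3]
ee_rot: [180.0, 30.0, 96.4]
force: [-0.1, -0.2, 0.7]
gripper_width: 47.0
gripper_force: 20.0
```

Call:
{"fn": "step_arm", "kwargs": {
  "plan": [0,0,0,0,0,0,0,0,0,0,0,0,0,0,0,0,0,0,0,0,0,0],
  "hand": 6.2
}}

```text
invalid input at $.plan: expected a multiple of 6 numbers
```

Call:
{"fn": "step_arm", "kwargs": {
  "plan": [0,0,0,0,0,0,0,0,0,0,0,0,0,0,0,0,0,0,0,0,0,0,0,0],
  "hand": 6.2
}}

```text
time_s: 22.73
ee_pos: [603.9, -29.5, 130.3]
ee_rot: [-179.7, 30.0, 96.3]
force: [-8.3, 1.5, 5.7]
gripper_width: 61.9
gripper_force: 4.6
```

```bash
python3 st.py
```

```text
22.7333 [ 11.4  27.4  97.  -33.8  63.4  22.8] tip [17.9 42.3 22.5] F along S,N,Y [-4.4  4.4 -8. ]
```

Call:
{"fn": "step_arm", "kwargs": {
  "plan": [0,0,0,0,0,0,0,0,0,0,0,0],
  "hand": 5.5
}}

```text
time_s: 22.9
ee_pos: [606.8, -29.2, 130.2]
ee_rot: [180.0, 30.0, 96.4]
force: [-0.7, 0.5, 0.2]
gripper_width: 55.3
gripper_force: 0.3
```

```bash
python3 st.py
```

```text
22.9 [ 11.4  27.5  96.9 -34.   63.   22.8] tip [18.  45.3 22.5] F along S,N,Y [-0.6 -0.  -0.6]
```

Call:
{"fn": "step_arm", "kwargs": {
  "plan": [0,0,-0.5,0,0,0,0,0,-0.8,0,0,0,0,0,-1.0,0,0,0]
}}

```text
time_s: 23.15
ee_pos: [605.6, -17.7, 150.4]
ee_rot: [-180.0, 30.0, 96.4]
force: [0.6, -0.9, -0.2]
gripper_width: 55.0
gripper_force: 0.0
```

Call:
{"fn": "step_arm", "kwargs": {
  "plan": [0,0,-1.2,0,0,0,0,0,-1.4,0,0,0,0,0,-1.4,0,0,0,0,0,-1.4,0,0,0,0,0,-1.4,0,0,0]
}}

```text
time_s: 23.57
ee_pos: [602.0, 16.8, 210.7]
ee_rot: [179.9, 30.0, 96.3]
force: [-0.5, 0.1, 0.0]
gripper_width: 55.1
gripper_force: 0.0
```

```bash
python3 st.py; python3 seg.py w13; python3 - <<'E'
from h import *
p=pickle.load(open('w13.pkl','rb'))
for s,h in((-12,2),(-12,38),(0,75)): print(s,h,proj(p,bed(s,21.5,h)).round(),proj(p,bed(s,68.5,h)).round())
E
```

```text
23.5667 [ 15.7  23.8  90.2 -30.9  73.8  20.2] tip [-55.   45.6  79.7] F along S,N,Y [-0.1 -0.  -0.4]
120  16/108/116  16/104/115  15/104/125  15/107/105  15/102/117
126  20/ 97/245  19/101/239  20/ 98/245  15/103/111  14/113/104
132  19/ 98/243  18/102/238  19/ 96/244  17/115/102  14/111/ 94
138  19/ 99/242  17/103/235  20/ 98/243  16/103/109  14/119/114
144  19/100/240  18/101/237  19/ 96/244  16/109/112  13/121/133
150  18/102/239  17/105/235  19/ 99/243  15/110/125  15/115/229
156  16/108/231  18/102/236  18/101/243  18/101/238  15/116/231
162  15/117/150  14/122/107  15/131/109  13/129/111  18/105/239
168  14/121/202  14/130/147  14/130/133  14/132/126  20/ 98/245
174  15/117/234  15/129/134  14/129/144  14/127/147  15/106/159
180  15/117/236  13/129/125  14/130/131  14/123/122  16/107/162
186  13/117/153  14/128/139  13/133/134  14/132/141  16/107/159
192  16/104/115  14/126/150  15/129/138  14/132/141  14/ 43/102
198  16/113/117  14/124/164  14/125/169  14/130/171  13/ 18/ 98
204  16/110/114  14/133/219  16/124/231  15/124/225  19/ 21/ 97
210  16/110/118  15/127/157  14/132/141
[... 348 characters left out ...]
  15/ 21/124  17/ 15/117   0/ 15/ 68  19/ 16/124  13/ 18/ 97
252  20/ 13/121  17/ 15/122  30/  9/ 84  13/ 15/121  30/ 11/ 95
258  17/ 21/111  21/ 23/109  15/ 18/112  17/ 17/103  11/ 19/107
264  21/  7/248  21/  7/249  24/  5/250  20/  6/250  18/  5/250
270  23/  8/244  20/  9/244  19/  8/244  23/  8/245  20/  9/246
276  23/  8/243  20/  9/244  23/  8/244  23/  8/245  19/  8/246
282  20/  9/243  21/ 10/244  19/  8/245  23/  8/246  17/ 15/239
288  23/ 20/103  26/ 18/ 98  12/ 13/102  15/ 20/104  12/ 70/ 55
294  25/ 31/ 50  38/ 22/ 47  60/  5/ 49   0/  0/ 48  30/  6/ 46
block [(array([316.9, 209. ]), 0.65)]
-12 2 [286. 162.] [347. 161.]
-12 38 [284. 206.] [348. 206.]
0 75 [284. 259.] [349. 259.]
```

```bash
python3 - <<'E'
from h import *
T=tool(60);z=T[:,2]
c=plan(bed(-45,45,18)-14*z,T,6)
E
```

```text
max 0.83 0.024
[0.74,-0.04,0.79,0.001,-0.023,0,0.77,-0.03,0.77,0.001,-0.024,-0.001,0.78,-0.04,0.76,0.001,-0.023,0,0.79,-0.03,0.74,0.001,-0.024,0,0.82,-0.04,0.71,0.001,-0.023,0.0]
[0.83,-0.03,0.7,0.001,-0.024,-0.001]
```

Call:
{"fn": "step_arm", "kwargs": {
  "plan": [0,0,0,0,0,0,0,0,0,0,0,0,0,0,0,0,0,0,0,0,0,0,0,0,0,0,0,0,0,0],
  "hand": 0
}}

```text
time_s: 24.08
ee_pos: [601.5, 15.4, 208.3]
ee_rot: [-179.9, 30.0, 96.4]
force: [0.1, 0.2, 0.7]
gripper_width: 25.1
gripper_force: 0.0
```

Call:
{"fn": "step_arm", "kwargs": {
  "plan": [0,0,0,0,0,0,0,0,0,0,0,0,0,0,0,0,0,0,0,0,0,0,0,0]
}}

```text
time_s: 24.42
ee_pos: [601.8, 15.7, 208.8]
ee_rot: [-180.0, 30.0, 96.4]
force: [-0.1, -0.3, -0.3]
gripper_width: 0.6
gripper_force: 0.0
```

Call:
{"fn": "step_arm", "kwargs": {
  "plan": [0.74,-0.02,0.79,0,-0.023,0,0.77,-0.02,0.77,0,-0.024,0,0.78,-0.02,0.76,0,-0.023,0,0.79,-0.02,0.74,0,-0.024,0,0.82,-0.02,0.71,0,-0.023,0]
}}

```text
time_s: 24.83
ee_pos: [599.4, 28.2, 155.6]
ee_rot: [180.0, 36.7, 96.3]
force: [-1.1, 0.3, 1.0]
gripper_width: 0.4
gripper_force: 0.0
```

Call:
{"fn": "step_arm", "kwargs": {
  "plan": [0.83,0,0.7,0,-0.024,0,0,0,0,0,0,0]
}}

```text
time_s: 25.0
ee_pos: [599.2, 30.8, 144.6]
ee_rot: [-179.9, 38.3, 96.6]
force: [0.5, -0.6, 2.5]
gripper_width: 0.1
gripper_force: 0.7
```

Call:
{"fn": "step_arm", "kwargs": {
  "plan": [-0.25,0,0.43,0,0,0,-0.25,0,0.43,0,0,0,-0.25,0,0.43,0,0,0]
}}

```text
time_s: 25.25
ee_pos: [600.7, 16.2, 139.9]
ee_rot: [180.0, 38.0, 96.3]
force: [0.3, -0.2, 1.3]
gripper_width: 0.2
gripper_force: 0.0
```

```bash
python3 st.py
```

```text
25.25 [ 19.2  29.5  95.9 -39.8  69.8  32.2] tip [-27.   44.2  15.9] F along S,N,Y [-0.3  1.3  0.2]
```

Call:
{"fn": "step_arm", "kwargs": {
  "plan": [-0.19,0,-0.11,0,0,0,-0.25,0,0.43,0,0,0,-0.25,0,0.43,0,0,0]
}}

```text
time_s: 25.5
ee_pos: [602.0, 6.3, 138.5]
ee_rot: [179.9, 38.0, 96.3]
force: [-0.5, -0.4, -0.5]
gripper_width: 0.5
gripper_force: 0.1
```

Call:
{"fn": "step_arm", "kwargs": {
  "plan": [-0.25,0,0.43,0,0,0,-0.25,0,0.43,0,0,0]
}}

```text
time_s: 25.67
ee_pos: [602.9, -3.0, 134.5]
ee_rot: [180.0, 38.1, 96.3]
force: [0.5, 0.6, 0.3]
gripper_width: 0.1
gripper_force: 0.3
```

```bash
python3 st.py; python3 seg.py w14|tail -26; python3 - <<'E'
from h import *
p=pickle.load(open('w14.pkl','rb'))
for s,h in((0,2),(0,38),(-10,2),(-10,38),(0,75)): print(s,h,proj(p,bed(s,21.5,h)).round(),proj(p,bed(s,68.5,h)).round())
E
```

```text
25.6667 [ 17.4  29.5  96.9 -40.7  68.2  31.7] tip [-7.  44.2 18.2] F along S,N,Y [-0.6  0.1  0.6]
150  16/102/142  15/107/150  16/106/147  16/103/141  15/106/132
156  16/104/142  15/106/149  15/105/150  16/101/141  22/ 82/253
162  15/105/141  15/105/151  15/105/151  15/105/141  15/112/182
168  17/106/137  15/102/148  16/107/146  14/106/140  16/105/133
174  16/105/136  16/105/146  15/108/147  15/104/140  14/102/135
180  16/103/139  15/106/147  15/108/147  15/105/138  15/109/133
186  15/103/136  16/107/143  16/105/148  16/104/137  16/100/130
192  16/106/135  16/108/142  16/105/146  15/102/137  16/104/133
198  16/102/140  15/106/142  16/103/146  15/106/140  15/105/148
204  16/102/140  14/104/142  16/108/146  16/100/135  16/112/202
210  16/103/138  15/101/139  15/104/147  23/ 76/254  24/ 67/254
216  25/ 67/254  16/104/137  16/106/145  23/ 78/253  25/ 62/254
222  15/109/190  13/115/106  14/118/117  15/125/126  17/102/232
228  15/109/164  13/100/102  14/118/ 99  13/123/135  14/122/144
234  14/117/126 107/ 38/ 60  14/120/ 89  15/ 16/ 64  14/123/160
240  14/113/126 108/ 53/ 62  14/118/ 95  99/ 53/ 62  14/118/155
246  21/ 11/158 108/ 41/ 62  14/122/ 96 106/ 45/ 63  14/115/166
252  18/ 17/152 105/ 41/ 62  14/112/ 89 104/ 60/ 64  13/123/170
258  15/ 22/139 104/ 56/ 59  12/103/ 74 103/ 38/ 60  14/117/163
264 105/ 16/ 32 150/  8/ 34  13/106/ 91 140/ 23/ 33 114/ 41/ 31
270 108/ 35/ 36 133/ 58/ 31  12/113/102 144/ 46/ 28 137/ 47/ 38
276 120/ 17/ 30 120/ 20/ 38  14/117/118 132/ 39/ 33  84/ 41/ 31
282 120/  9/ 30 113/ 28/ 36 120/ 16/ 47  96/ 40/ 32 100/ 18/ 42
288 132/ 34/ 38 143/ 30/ 34 160/ 14/ 53 100/ 42/ 36  45/ 20/ 26
294  75/ 28/ 37  60/  7/ 38  45/  9/ 59 105/ 15/ 34  86/ 64/ 32
block []
0 2 [279. 224.] [357. 224.]
0 38 [277. 287.] [359. 287.]
-10 2 [277. 222.] [359. 222.]
-10 38 [275. 288.] [361. 288.]
0 75 [275. 357.] [361. 357.]
```

Call:
{"fn": "step_arm", "kwargs": {
  "plan": [-0.15,0,0.26,0,0,0,-0.15,0,0.26,0,0,0,-0.15,0,0.26,0,0,0]
}}

```text
time_s: 26.02
ee_pos: [603.8, -10.8, 131.1]
ee_rot: [180.0, 38.1, 96.4]
force: [1.0, 0.4, 1.2]
gripper_width: 0.3
gripper_force: 0.1
```

Call:
{"fn": "step_arm", "kwargs": {
  "plan": [-0.1,0,0.17,0,0,0,-0.1,0,0.17,0,0,0]
}}

```text
time_s: 26.18
ee_pos: [604.1, -14.5, 129.6]
ee_rot: [-180.0, 38.1, 96.4]
force: [-0.8, -0.2, 0.2]
gripper_width: 0.3
gripper_force: 0.1
```

Call:
{"fn": "step_arm", "kwargs": {
  "plan": [-0.1,0,0.17,0,0,0,-0.1,0,0.17,0,0,0]
}}

```text
time_s: 26.35
ee_pos: [604.5, -18.1, 128.2]
ee_rot: [-180.0, 38.1, 96.4]
force: [-0.2, -0.2, 0.0]
gripper_width: 0.5
gripper_force: 0.1
```

```bash
python3 st.py
```

```text
26.35 [ 16.   29.7  97.7 -41.4  66.7  31.4] tip [ 9.4 44.2 18. ] F along S,N,Y [ 0.2  0.1 -0.2]
```

Call:
{"fn": "step_arm", "kwargs": {
  "plan": [-0.09,0,0.15,0,0,0,-0.09,0,0.15,0,0,0,0,0,0,0,0,0]
}}

```text
time_s: 26.6
ee_pos: [604.8, -21.6, 127.0]
ee_rot: [-180.0, 38.1, 96.4]
force: [-0.2, 0.3, -0.1]
gripper_width: 0.1
gripper_force: 0.0
```

Call:
{"fn": "step_arm", "kwargs": {
  "plan": [-0.09,0,0.15,0,0,0,-0.09,0,0.15,0,0,0,0,0,0,0,0,0]
}}

```text
time_s: 26.85
ee_pos: [605.2, -24.8, 125.7]
ee_rot: [-180.0, 38.1, 96.4]
force: [0.9, 1.4, 0.1]
gripper_width: 0.5
gripper_force: 0.0
```

Call:
{"fn": "step_arm", "kwargs": {
  "plan": [-0.09,0,0.15,0,0,0,-0.09,0,0.15,0,0,0,0,0,0,0,0,0]
}}

```text
time_s: 27.1
ee_pos: [605.5, -28.0, 124.4]
ee_rot: [-180.0, 38.1, 96.4]
force: [-0.1, -0.2, -0.8]
gripper_width: 0.6
gripper_force: 0.1
```

Call:
{"fn": "step_arm", "kwargs": {
  "plan": [-0.09,0,0.15,0,0,0,-0.09,0,0.15,0,0,0,0,0,0,0,0,0]
}}

```text
time_s: 27.35
ee_pos: [605.9, -31.3, 123.2]
ee_rot: [-180.0, 38.1, 96.4]
force: [1.1, 0.6, -0.6]
gripper_width: 0.5
gripper_force: 0.1
```

Call:
{"fn": "step_arm", "kwargs": {
  "plan": [-0.09,0,0.15,0,0,0,-0.09,0,0.15,0,0,0,0,0,0,0,0,0]
}}

```text
time_s: 27.6
ee_pos: [606.8, -33.0, 122.5]
ee_rot: [179.8, 37.9, 96.3]
force: [-2.1, 7.3, 4.1]
gripper_width: 0.4
gripper_force: 4.2
```

```bash
python3 st.py
```

```text
27.6 [ 14.5  29.8  98.3 -42.1  65.2  31.1] tip [25.5 44.9 18.3] F along S,N,Y [-8.5  1.  -1.3]
```

Call:
{"fn": "step_arm", "kwargs": {
  "plan": [-0.04,0,0.07,0,0,0,0,0,0,0,0,0]
}}

```text
time_s: 27.77
ee_pos: [607.0, -33.2, 122.4]
ee_rot: [179.8, 37.9, 96.3]
force: [-2.1, 8.5, 4.9]
gripper_width: 0.6
gripper_force: 5.1
```

Call:
{"fn": "step_arm", "kwargs": {
  "plan": [0.1,0,-0.17,0,0,0,0.5,0,-0.87,0,0,0,0,0,-2.5,0,0,0,0,0,-3.0,0,0,0,0,0,-3.0,0,0,0]
}}

```text
time_s: 28.18
ee_pos: [598.7, 28.6, 193.7]
ee_rot: [-179.9, 38.1, 96.4]
force: [0.4, 1.0, -0.9]
gripper_width: 0.5
gripper_force: 0.0
```

```bash
python3 st.py; python3 seg.py w15|sed -n '1,27p'; python3 - <<'E'
from h import *
p=pickle.load(open('w15.pkl','rb'))
for s,h in((0,2),(33,2),(33,38),(0,75)): print(s,h,proj(p,bed(s,21.5,h)).round(),proj(p,bed(s,68.5,h)).round())
c=plan([520,180,330],rot([180,0,100]),9)
c=plan([467.7,304.2,140],rot([180,0,108.6]),7,c)
c=plan([467.7,304.2,28],rot([180,0,108.6]),4,c)
E
```

```text
28.1833 [ 20.3  26.7  91.9 -38.1  75.8  28.4] tip [-58.8  43.6  61.1] F along S,N,Y [-0.6 -1.2  0.5]
120  16/108/128  16/110/125  16/108/134  16/112/162  20/ 93/246
126  16/105/126  15/106/127  16/108/135  16/108/123  15/108/118
132  16/109/124  16/109/124  16/106/132  21/ 89/249  18/102/243
138  16/110/128  16/109/122  15/110/132  20/ 95/247  21/ 89/250
144  16/106/130  15/107/121  16/107/131  20/ 95/247  22/ 82/252
150  15/111/184  15/101/121  16/104/132  20/ 93/247  22/ 82/253
156  24/ 72/254  15/106/120  15/113/213  20/ 96/246  19/ 97/247
162  21/ 93/249  18/101/245  22/ 80/252  21/ 93/246  16/110/146
168  14/114/183  21/ 88/251  22/ 86/252  19/ 98/245  13/110/109
174  14/121/211  24/ 70/254  22/ 84/252  20/ 90/249  14/118/207
180  21/ 93/254  21/ 86/255  17/107/232  15/111/206  21/ 93/253
186  18/105/250  14/122/121  14/127/116  14/124/111  15/110/236
192  16/107/124  14/131/134  14/125/141  14/128/136  16/100/135
198  16/114/128  13/124/142  14/130/139  15/126/134  14/ 42/115
204  16/110/130  14/125/139  14/122/146  14/122/132  18/ 11/111
210  16/112/128  14/127/147  14/128/138
[... 777 characters left out ...]
6. 188.]
33 38 [292. 229.] [347. 229.]
0 75 [287. 275.] [351. 275.]
max 2.24 0.074
[0.47,-0.7,-2.24,-0.001,0.074,-0.007,0.63,-0.69,-2.21,-0.002,0.073,-0.007,0.8,-0.69,-2.15,-0.001,0.074,-0.006,0.96,-0.67,-2.09,-0.002,0.074,-0.007,1.12,-0.67,-2.02,-0.001,0.073,-0.007]
[1.26,-0.65,-1.92,-0.001,0.074,-0.007,1.41,-0.65,-1.83,-0.002,0.074,-0.007,1.55,-0.63,-1.72,-0.001,0.073,-0.006,1.67,-0.61,-1.61,-0.001,0.074,-0.007]
max 2.72 0.022
[1.88,-0.43,2.72,0,0,-0.021,1.88,-0.39,2.71,0,0,-0.022,1.89,-0.34,2.72,0,0,-0.021,1.9,-0.31,2.71,0,0,-0.022,1.91,-0.26,2.72,0,0,-0.021]
[1.91,-0.23,2.71,0,0,-0.022,1.92,-0.18,2.72,0,0,-0.021]
max 2.8 0.0
[0,0,2.8,0,0,0,0,0,2.8,0,0,0,0,0,2.8,0,0,0,-0.01,0,2.8,0,0,0.0]
```

```bash
cat >> h.py <<'E'
def ptool(yawdeg,tilt):
    f=np.array([np.sin(np.radians(yawdeg)),-np.cos(np.radians(yawdeg)),0]);Z=np.array([0,0,1.]);y=np.cross(Z,f);t=np.radians(tilt)
    z=-np.cos(t)*Z+np.sin(t)*f; return np.column_stack([np.cross(y,z),y,z]),f
E
python3 - <<'E'
from h import *
T,f=ptool(18.57,40)
g=np.array([467.7,304.2,30])-29*f
c=plan([560,150,270],ptool(12,39)[0],5)
c=plan(g-80*T[:,2],T,7,c)
c=plan(g,T,4,c)
print(g)
E
```

```text
max 2.7 0.016
[1.04,-0.54,-2.67,-0.011,-0.003,-0.016,1.04,-0.5,-2.67,-0.01,-0.004,-0.016,1.03,-0.45,-2.69,-0.011,-0.003,-0.016,1.04,-0.41,-2.69,-0.011,-0.004,-0.016,1.03,-0.36,-2.7,-0.01,-0.003,-0.016]
max 4.43 0.013
[4.38,-0.96,-0.26,-0.01,-0.003,-0.013,4.39,-0.9,-0.28,-0.011,-0.002,-0.012,4.41,-0.85,-0.31,-0.01,-0.003,-0.013,4.41,-0.79,-0.32,-0.011,-0.002,-0.012,4.42,-0.73,-0.34,-0.01,-0.003,-0.013]
[4.43,-0.66,-0.36,-0.011,-0.002,-0.013,4.43,-0.61,-0.38,-0.01,-0.003,-0.012]
max 2.0 0.0
[0,0,2.0,0,0,0,0,0,2.0,0,0,0,0,0,2.0,0,0,0,0,0,2.0,0,0,0.0]
[458.46457256 331.69012332  30.        ]
```

Call:
{"fn": "step_arm", "kwargs": {
  "plan": [1.04,-0.54,-2.67,-0.011,-0.003,-0.016,1.04,-0.5,-2.67,-0.01,-0.004,-0.016,1.03,-0.45,-2.69,-0.011,-0.003,-0.016,1.04,-0.41,-2.69,-0.011,-0.004,-0.016,1.03,-0.36,-2.7,-0.01,-0.003,-0.016],
  "hand": 9.1
}}

```text
time_s: 28.7
ee_pos: [558.0, 147.9, 266.1]
ee_rot: [-179.3, 39.1, 102.3]
force: [1.3, -0.1, 0.4]
gripper_width: 30.9
gripper_force: 0.0
```

Call:
{"fn": "step_arm", "kwargs": {
  "plan": [3.43,-0.74,-0.21,-0.008,-0.002,-0.01,3.43,-0.7,-0.22,-0.008,-0.002,-0.01,3.43,-0.67,-0.23,-0.008,-0.002,-0.01,3.43,-0.64,-0.24,-0.008,-0.002,-0.01,3.43,-0.61,-0.25,-0.008,-0.002,-0.01]
}}

```text
time_s: 29.12
ee_pos: [492.1, 276.4, 165.4]
ee_rot: [-179.2, 39.6, 106.0]
force: [-0.2, 0.1, 0.1]
gripper_width: 64.0
gripper_force: 0.0
```

Call:
{"fn": "step_arm", "kwargs": {
  "plan": [3.43,-0.58,-0.26,-0.008,-0.002,-0.01,3.43,-0.55,-0.27,-0.008,-0.002,-0.01,3.43,-0.52,-0.28,-0.008,-0.002,-0.01,3.43,-0.49,-0.29,-0.008,-0.002,-0.01,0,0,0,0,0,0]
}}

```text
time_s: 29.53
ee_pos: [436.2, 380.0, 82.7]
ee_rot: [-178.8, 40.0, 109.5]
force: [-0.4, 0.2, 0.0]
gripper_width: 90.5
gripper_force: 0.0
```

```bash
python3 - <<'E'
from h import *
s=sensors.state();print(s['time_s'],s['ee_pos'],s['ee_rot'],s['gripper_width'],s['force'])
p=viewer.grab_frame('wrist'); save(p,'w16')
for a in viewer.pinpoint('short_block_center',p)[:2]: print(a['location'],a['score'],onz(p,a['location'],18))
print('pred',proj(p,[467.7,304.2,18]))
h=cv2.cvtColor(p['img'],cv2.COLOR_RGB2HSV)
m0=np.uint8((h[...,1]>105)&(h[...,2]>60)&(h[...,0]<25))
c=proj(p,[467.7,304.2,18]);w=np.zeros_like(m0);cv2.circle(w,(int(c[0]),int(c[1])),75,1,-1);w[285:]=0
m=cv2.morphologyEx(m0&w,cv2.MORPH_OPEN,np.ones((5,5)));n,l,st,_=cv2.connectedComponentsWithStats(m)
m=np.uint8(l==1+np.argmax(st[1:,4]));m=cv2.morphologyEx(m,cv2.MORPH_CLOSE,np.ones((9,9)))
print(cv2.boundingRect(m),m.sum())
v,f_,hu=fitblock(p,m,(467.7,304.2,.324),98);print(v,np.degrees(v[2]),f_,hu.min(0),hu.max(0))
T,f=ptool(18.57,40);g=np.array([467.7,304.2,30])-29*f
c=plan(g,T,4)
E
```

```text
29.5333 [436.16958954 380.03215901  82.70645233] [-178.77082617   40.03565322  109.4807632 ] 90.50549625141593 [-0.4148774   0.23531459  0.0066038 ]
[320.1, 225.4] 0.71 [463.46361208 303.05843682  18.        ]
pred [325.31945644 225.62332843]
(261, 151, 112, 114) 7720
[4.58244648e+02 3.25661982e+02 3.66978286e-01] 21.02630694653736 0.18275652701882206 [[283.24384 152.71535]] [[358.34274 257.52954]]
max 1.88 0.003
[-0.04,0.12,1.88,-0.003,0.001,0.002,-0.03,0.11,1.87,-0.002,0,0.002,-0.04,0.11,1.88,-0.003,0.001,0.002,-0.04,0.1,1.88,-0.002,0.001,0.002]
```

Call:
{"fn": "step_arm", "kwargs": {
  "plan": [-0.04,0.06,1.88,-0.003,0.001,0.002,-0.03,0.06,1.87,-0.002,0,0.002,-0.04,0.06,1.88,-0.003,0.001,0.002,-0.04,0.05,1.88,-0.002,0.001,0.002]
}}

```text
time_s: 29.97
ee_pos: [458.3, 329.6, 31.7]
ee_rot: [179.7, 39.8, 108.2]
force: [0.1, 0.1, 0.3]
gripper_width: 91.1
gripper_force: 0.0
```

Call:
{"fn": "step_arm", "kwargs": {
  "plan": [0,0,0,0,0,0,0,0,0,0,0,0,0,0,0,0,0,0,0,0,0,0,0,0,0,0,0,0,0,0],
  "hand": 4.0,
  "newtons": 20
}}

```text
time_s: 30.38
ee_pos: [457.6, 332.2, 32.2]
ee_rot: [179.7, 39.7, 108.3]
force: [-0.5, -0.1, -0.5]
gripper_width: 60.1
gripper_force: 0.0
```

Call:
{"fn": "step_arm", "kwargs": {
  "plan": [0,0,0,0,0,0,0,0,0,0,0,0,0,0,0,0,0,0,0,0,0,0,0,0,0,0,0,0,0,0]
}}

```text
time_s: 30.8
ee_pos: [457.1, 331.8, 31.6]
ee_rot: [179.8, 39.8, 108.3]
force: [-1.1, 2.0, 4.6]
gripper_width: 47.2
gripper_force: 20.0
```

```bash
python3 - <<'E'
from h import *
s=sensors.state();print(s['time_s'],s['ee_pos'],s['ee_rot'],s['gripper_width'],s['gripper_force'],s['force'],np.round(s['qpos'],1))
p=viewer.grab_frame('wrist'); save(p,'w17')
for a in viewer.pinpoint('short_block_center',p)[:1]: print(a['location'],a['score'],onz(p,a['location'],18))
print('pred',proj(p,[467.7,304.2,18]))
T0=rot(s['ee_rot']);p0=np.array(s['ee_pos'])
c=plan(p0+[0,0,160],T0,5)
c=plan(bed(-88,-45,70),tool(40),12,c)
h=p0[2]+2.5
c=plan(bed(-88,-45,h+9),tool(40),2,c)
c=plan(bed(-88,-45,h+1.5),tool(40),2,c); print(h)
E
```

```text
30.8 [457.07738612 331.75489529  31.60891776] [179.76361308  39.7886866  108.31383791] 47.16159715925981 19.989226162433624 [-1.13669979  1.96602944  4.62095768] [ 52.4  40.1  95.3 -33.9  72.7  52.5]
pred [319.20893363 259.97411063]
max 2.46 0.0
[-2.05,0.01,-2.46,0,0,0,-2.04,0.01,-2.46,0,0,0,-2.05,0.01,-2.46,0,0,0,-2.05,0.01,-2.45,0,0,0,-2.05,0.01,-2.46,0,0,0.0]
max 2.4 0.032
[-1.97,-0.38,1.53,0.009,0.032,0.015,-2.02,-0.33,1.46,0.009,0.031,0.016,-2.08,-0.28,1.41,0.008,0.032,0.015,-2.12,-0.25,1.34,0.009,0.031,0.016,-2.16,-0.2,1.28,0.009,0.032,0.015]
[-2.21,-0.15,1.21,0.009,0.031,0.015,-2.24,-0.11,1.14,0.009,0.032,0.016,-2.29,-0.06,1.07,0.008,0.031,0.015,-2.31,-0.02,0.99,0.009,0.032,0.016,-2.35,0.02,0.93,0.009,0.031,0.015]
[-2.37,0.07,0.85,0.009,0.032,0.015,-2.4,0.11,0.77,0.009,0.031,0.016]
max 1.03 0.0
[0.87,0,1.03,0,0,0,0.86,0,1.03,0,0,0.0]
max 0.29 0.0
[0.24,0,0.29,0,0,0,0.25,0,0.28,0,0,0.0]
34.10891775988247
```

```bash
python3 - <<'E'
from h import *
s=sensors.state();T0=rot(s['ee_rot']);p0=np.array(s['ee_pos'])
c=plan(p0+[0,0,220],T0,6)
c=plan(bed(-88,-45,105),tool(40),12,c)
h=p0[2]+2.5
c=plan(bed(-88,-45,h+9),tool(40),3,c)
E
```

```text
max 2.82 0.0
[-2.35,0.01,-2.82,0,0,0,-2.34,0.01,-2.82,0,0,0,-2.35,0.01,-2.81,0,0,0,-2.35,0.02,-2.82,0,0,0,-2.34,0.01,-2.82,0,0,0.0]
[-2.35,0.01,-2.82,0,0,0.0]
max 2.42 0.032
[-1.91,-0.4,1.77,0.009,0.032,0.015,-1.96,-0.35,1.72,0.009,0.031,0.016,-2.03,-0.31,1.65,0.008,0.032,0.015,-2.08,-0.27,1.6,0.009,0.031,0.016,-2.13,-0.21,1.52,0.009,0.032,0.015]
[-2.18,-0.17,1.47,0.009,0.031,0.015,-2.23,-0.13,1.39,0.009,0.032,0.016,-2.28,-0.07,1.32,0.008,0.031,0.015,-2.31,-0.03,1.26,0.009,0.032,0.016,-2.36,0.01,1.17,0.009,0.031,0.015]
[-2.39,0.07,1.11,0.009,0.032,0.015,-2.42,0.11,1.02,0.009,0.031,0.016]
max 1.58 0.0
[1.33,0,1.58,0,0,0,1.32,0,1.58,0,0,0,1.33,0,1.58,0,0,0.0]
```

Call:
{"fn": "step_arm", "kwargs": {
  "plan": [-2.35,0.01,-2.82,0,0,0,-2.34,0.01,-2.82,0,0,0,-2.35,0.01,-2.81,0,0,0,-2.35,0.02,-2.82,0,0,0,-2.34,0.01,-2.82,0,0,0]
}}

```text
time_s: 31.32
ee_pos: [457.0, 331.1, 215.5]
ee_rot: [179.9, 39.8, 108.4]
force: [0.7, 0.1, -1.9]
gripper_width: 46.6
gripper_force: 20.0
```

Call:
{"fn": "step_arm", "kwargs": {
  "plan": [-2.35,0.01,-2.82,0,0,0,-1.91,-0.4,1.77,0.009,0.032,0.015,-1.96,-0.35,1.72,0.009,0.031,0.016,-2.03,-0.31,1.65,0.008,0.032,0.015,-2.08,-0.27,1.6,0.009,0.031,0.016]
}}

```text
time_s: 31.73
ee_pos: [474.8, 226.7, 244.8]
ee_rot: [179.3, 32.5, 104.0]
force: [0.4, -0.2, -1.2]
gripper_width: 46.7
gripper_force: 20.0
```

Call:
{"fn": "step_arm", "kwargs": {
  "plan": [-2.13,-0.21,1.52,0.009,0.032,0.015,-2.18,-0.17,1.47,0.009,0.031,0.015,-2.23,-0.13,1.39,0.009,0.032,0.016,-2.28,-0.07,1.32,0.008,0.031,0.015,-2.31,-0.03,1.26,0.009,0.032,0.016]
}}

```text
time_s: 32.15
ee_pos: [496.9, 96.8, 237.6]
ee_rot: [179.5, 23.4, 99.1]
force: [-0.1, 0.5, -2.6]
gripper_width: 46.7
gripper_force: 20.0
```

Call:
{"fn": "step_arm", "kwargs": {
  "plan": [-2.36,0.01,1.17,0.009,0.031,0.015,-2.39,0.07,1.11,0.009,0.032,0.015,-2.42,0.11,1.02,0.009,0.031,0.016,0,0,0,0,0,0]
}}

```text
time_s: 32.48
ee_pos: [510.4, 16.0, 233.9]
ee_rot: [-179.9, 18.1, 96.0]
force: [0.1, -0.4, -2.2]
gripper_width: 46.9
gripper_force: 20.0
```

Call:
{"fn": "step_arm", "kwargs": {
  "plan": [1.33,0,1.58,0,0,0,1.32,0,1.58,0,0,0,1.33,0,1.58,0,0,0,0,0,0,0,0,0]
}}

```text
time_s: 32.82
ee_pos: [505.1, 44.5, 172.7]
ee_rot: [-179.5, 18.1, 96.5]
force: [-0.5, 0.6, -2.2]
gripper_width: 47.1
gripper_force: 20.0
```

```bash
python3 st.py; python3 - <<'E'
from h import *
s=sensors.state();print(sy(s['ee_pos']),s['gripper_width'],s['gripper_force'],s['ee_rot'])
p=viewer.grab_frame('wrist'); save(p,'w18')
h=cv2.cvtColor(p['img'],cv2.COLOR_RGB2HSV)
for y in(-75,-15): print([proj(p,bed(q,y,7)).round().tolist() for q in(-143,-120,-100)])
b=sy(s['ee_pos'])[2]-31.6
for hh in(0,36): print('pred rear',hh,proj(p,bed(-108,-68.5,b+hh)).round(),proj(p,bed(-108,-21.5,b+hh)).round(), 'front',proj(p,bed(-10,-45,b+hh)).round())
m=(h[...,0]<17)&(h[...,1]>117)&(h[...,2]>60)
for r in range(180,286,10):
    c=np.where(m[r,240:400])[0]+240; print(r,(c.min(),c.max(),len(c)) if len(c) else None)
c=plan(bed(-88,-45,sy(s['ee_pos'])[2]-7),tool(40),2)
E
```

```text
32.8167 [ 14.9  16.5 103.3 -19.7  64.8  17.6] tip [-78.3 -47.7  28.1] F along S,N,Y [ 0.2 -2.3 -0.4]
[-87.3 -47.6  38.8] 47.10027492447501 19.996916949748993 [-179.45214988   18.05487691   96.54011407]
[[253.0, 145.0], [261.0, 177.0], [267.0, 198.0]]
[[392.0, 146.0], [383.0, 177.0], [377.0, 199.0]]
pred rear 0 [277. 190.] [367. 191.] front [321. 261.]
pred rear 36 [271. 255.] [372. 256.] front [321. 308.]
180 (np.int64(242), np.int64(382), 18)
190 (np.int64(242), np.int64(380), 14)
200 (np.int64(243), np.int64(377), 101)
210 (np.int64(247), np.int64(374), 105)
220 (np.int64(250), np.int64(366), 93)
230 (np.int64(272), np.int64(365), 80)
240 (np.int64(272), np.int64(365), 75)
250 (np.int64(271), np.int64(399), 74)
260 (np.int64(273), np.int64(364), 92)
270 (np.int64(276), np.int64(359), 83)
280 (np.int64(280), np.int64(358), 78)
max 0.33 0.003
[0.31,0.08,0.33,-0.003,0.001,0.002,0.32,0.07,0.33,-0.003,0.001,0.001]
```

Call:
{"fn": "step_arm", "kwargs": {
  "plan": [0.31,0.08,0.33,-0.003,0.001,0.002,0.32,0.07,0.33,-0.003,0.001,0.001,0,0,0,0,0,0]
}}

```text
time_s: 33.12
ee_pos: [509.0, 47.9, 168.6]
ee_rot: [179.6, 17.9, 96.1]
force: [0.2, -0.2, -2.0]
gripper_width: 46.4
gripper_force: 20.0
```

Call:
{"fn": "step_arm", "kwargs": {
  "plan": [-0.61,0,0.51,0,0,0,-0.61,0,0.51,0,0,0,-0.61,0,0.51,0,0,0]
}}

```text
time_s: 33.37
ee_pos: [511.9, 24.7, 159.8]
ee_rot: [179.6, 18.0, 96.1]
force: [-0.4, -0.4, -1.8]
gripper_width: 46.7
gripper_force: 20.0
```

```bash
python3 st.py
```

```text
33.3667 [ 12.6  16.9 104.8 -20.5  61.5  16.7] tip [-54.5 -43.   23.8] F along S,N,Y [ 1.  -1.5 -0.4]
```

Call:
{"fn": "step_arm", "kwargs": {
  "plan": [-0.61,-0.05,0.51,0,0,0,-0.61,-0.05,0.51,0,0,0,-0.61,-0.05,0.51,0,0,0,-0.61,0,0.51,0,0,0]
}}

```text
time_s: 33.7
ee_pos: [513.2, -4.9, 147.4]
ee_rot: [179.6, 17.9, 96.1]
force: [-0.2, 0.2, -2.2]
gripper_width: 46.6
gripper_force: 20.0
```

Call:
{"fn": "step_arm", "kwargs": {
  "plan": [-0.5,0,0.42,0,0,0,-0.5,0,0.42,0,0,0,-0.4,0,0.33,0,0,0,-0.4,0,0.33,0,0,0,0,0,0,0,0,0]
}}

```text
time_s: 34.12
ee_pos: [515.5, -26.3, 138.6]
ee_rot: [179.7, 18.0, 96.1]
force: [-0.2, -0.5, -0.9]
gripper_width: 46.7
gripper_force: 20.0
```

```bash
python3 st.py; python3 -c "
from h import *
print(sensors.state()['gripper_width'],sensors.state()['gripper_force'])"
```

```text
34.1167 [  6.9  17.8 107.1 -21.6  56.9  12.9] tip [  0.8 -45.   23.2] F along S,N,Y [ 0.8 -0.6 -0.3]
46.71505886485547 19.996160566806793
```

Call:
{"fn": "step_arm", "kwargs": {
  "plan": [0.05,0,0.06,0,0,0,0,0,0,0,0,0]
}}

```text
time_s: 34.28
ee_pos: [515.7, -25.0, 138.2]
ee_rot: [179.6, 17.9, 96.2]
force: [0.4, -0.6, -1.5]
gripper_width: 46.6
gripper_force: 20.0
```

Call:
{"fn": "step_arm", "kwargs": {
  "plan": [0,0,0,0,0,0,0,0,0,0,0,0,0,0,0,0,0,0],
  "hand": 5.5
}}

```text
time_s: 34.53
ee_pos: [516.0, -25.0, 138.6]
ee_rot: [179.6, 18.0, 96.2]
force: [0.2, -0.2, -0.1]
gripper_width: 54.7
gripper_force: 0.0
```

Call:
{"fn": "step_arm", "kwargs": {
  "plan": [0,0,-0.5,0,0,0,0,0,-0.8,0,0,0,0,0,-1.2,0,0,0,0,0,-1.4,0,0,0,0,0,-1.6,0,0,0]
}}

```text
time_s: 34.95
ee_pos: [513.4, -8.0, 191.6]
ee_rot: [179.7, 17.9, 96.1]
force: [0.7, 0.2, 0.1]
gripper_width: 54.7
gripper_force: 0.0
```

Call:
{"fn": "step_arm", "kwargs": {
  "plan": [0,0,-1.6,0,0,0,0.3,0,-1.6,0,-0.05,0,0.3,0,-1.0,0,-0.05,0,0.3,0,0,0,-0.05,0,0.3,0,0,0,-0.05,0],
  "hand": 0
}}

```text
time_s: 35.37
ee_pos: [511.3, 16.7, 227.8]
ee_rot: [179.3, 29.5, 95.9]
force: [0.1, 0.6, -0.2]
gripper_width: 24.4
gripper_force: 0.0
```

Call:
{"fn": "step_arm", "kwargs": {
  "plan": [0,0,0,0,-0.05,0,0,0,0,0,-0.05,0,0,0,0,0,-0.05,0,0,0,0,0,0,0,0,0,0,0,0,0]
}}

```text
time_s: 35.78
ee_pos: [510.7, 16.7, 226.0]
ee_rot: [179.6, 37.9, 96.1]
force: [-0.7, 0.5, -0.0]
gripper_width: 0.7
gripper_force: 0.0
```

```bash
python3 st.py; python3 - <<'E'
from h import *
p=viewer.grab_frame('wrist'); save(p,'w19')
h=cv2.cvtColor(p['img'],cv2.COLOR_RGB2HSV)
print('w',sensors.state()['gripper_width'])
for r in range(150,290,8): print(r,' '.join('%3d/%3d/%3d'%tuple(h[r,c]) for c in(280,300,319,338,358)))
for s,hh in((-28,2),(-28,38),(0,75)): print(s,hh,proj(p,bed(s,-68.5,hh)).round(),proj(p,bed(s,-21.5,hh)).round())
T=tool(60);z=T[:,2]
c=plan(bed(-62,-45,20)-14*z,T,5)
E
```

```text
35.7833 [ 22.4  17.7 101.4 -37.6  76.2  30.4] tip [-68.9 -45.1  91.8] F along S,N,Y [-0.5 -0.2 -0.6]
w 0.40547418099883387
150  20/ 97/252  14/129/119  15/126/134  15/125/126  16/108/214
158  15/111/158  14/123/135  14/121/133  14/118/123  16/111/177
166  15/108/128  14/124/144  15/125/139  14/122/132  16/106/130
174  13/ 57/116  15/124/230  14/123/199  14/124/189  16/108/130
182  21/ 17/107  14/128/224  15/124/228  14/128/204  15/110/123
190  21/ 18/102  14/132/110  15/121/118  14/121/ 97  17/103/121
198  17/ 17/105  12/108/ 80  13/118/ 84  15/128/ 80  12/ 25/135
206  13/ 21/107  23/ 15/136  23/ 15/135  19/ 15/132  15/ 16/131
214  17/ 17/106  13/ 17/137  24/ 16/ 82  26/ 13/134  17/ 13/137
222  21/ 17/107  17/ 14/132  26/ 15/122  18/ 10/127  23/ 17/123
230  21/ 17/108 110/ 29/ 52   0/  0/ 42 105/ 10/ 52  20/ 14/ 54
238  26/  7/245 105/ 50/ 51  17/ 18/194 103/ 47/ 49  20/  6/250
246  24/  5/252 103/ 58/ 53  21/ 17/207 117/ 42/ 55  21/  7/249
254 170/  6/133 101/ 42/ 49  15/ 75/136 103/ 44/ 52  21/  7/253
262 120/ 26/ 30  60/ 43/ 24  15/ 78/141 135/ 53/ 29 125/ 59/ 26
270  98/ 34/ 30 120/ 18/ 29  15/ 79/138 115/ 53/ 29 130/ 59/ 26
278 120/ 11/ 24 130/ 26/ 29  15/ 77/140 120/ 55/ 28 138/ 53/ 24
286 120/  8/ 33 126/ 47/ 27  15/ 73/133  90/ 11/ 23  45/ 41/ 25
-28 2 [285. 133.] [348. 132.]
-28 38 [284. 179.] [349. 179.]
0 75 [287. 234.] [347. 234.]
max 1.19 0.001
[1.18,-0.01,0.84,0.001,0,-0.001,1.19,-0.01,0.84,0.001,-0.001,-0.001,1.19,0,0.84,0.001,0,-0.001,1.18,0,0.84,0.001,0,-0.001,1.19,0,0.84,0.001,0,-0.001]
```

Call:
{"fn": "step_arm", "kwargs": {
  "plan": [1.18,0,0.84,0,0,0,1.19,0,0.84,0,0,0,1.19,0,0.84,0,0,0,1.18,0,0.84,0,0,0,1.19,0,0.84,0,0,0]
}}

```text
time_s: 36.25
ee_pos: [509.2, 36.5, 156.5]
ee_rot: [179.4, 37.9, 95.8]
force: [0.6, -0.2, -0.5]
gripper_width: 0.5
gripper_force: 0.0
```

Call:
{"fn": "step_arm", "kwargs": {
  "plan": [0,0,0,0,0,0,-0.25,0,0.43,0,0,0,-0.25,0,0.43,0,0,0,-0.2,0,0.35,0,0,0,-0.2,0,0.35,0,0,0]
}}

```text
time_s: 36.67
ee_pos: [511.0, 19.4, 150.2]
ee_rot: [179.5, 38.0, 95.9]
force: [0.8, 0.5, 0.2]
gripper_width: 0.5
gripper_force: 0.0
```

Call:
{"fn": "step_arm", "kwargs": {
  "plan": [-0.2,0,0.35,0,0,0,-0.2,0,0.35,0,0,0,-0.2,0,0.35,0,0,0,-0.2,0,0.35,0,0,0,-0.2,0,0.35,0,0,0]
}}

```text
time_s: 37.08
ee_pos: [512.9, 1.3, 141.8]
ee_rot: [179.5, 38.0, 96.0]
force: [0.2, 0.5, 1.4]
gripper_width: 0.3
gripper_force: 0.4
```

```bash
python3 st.py; python3 - <<'E'
from h import *
p=viewer.grab_frame('wrist'); save(p,'w20')
h=cv2.cvtColor(p['img'],cv2.COLOR_RGB2HSV)
for r in range(200,290,8): print(r,' '.join('%3d/%3d/%3d'%tuple(h[r,c]) for c in(285,319,352)))
s=sensors.state();l=sy(s['ee_pos']+14*rot(s['ee_rot'])[:,2])[0]+8
for hh in(2,38): print(l,hh,proj(p,bed(l,-45,hh)).round())
E
```

```text
37.0833 [ 20.8  22.7 108.  -40.7  66.4  37.2] tip [-23.  -44.7  19.6] F along S,N,Y [-0.9  1.1  0.3]
200  16/105/126  15/106/127  15/106/116
208  16/104/125  15/108/128  20/ 93/248
216  23/ 79/254  16/107/129  19/ 97/248
224  14/125/135  15/122/ 71  14/129/127
232  15/125/147  15/108/ 87  13/130/135
240  14/135/144  12/118/ 80  14/128/145
248  14/129/154  12/124/ 84  14/125/170
256  15/128/171  10/ 98/ 60  14/122/172
264  98/ 34/ 30  13/109/ 68  80/ 26/ 29
272 140/ 24/ 32  16/116/ 97 124/ 58/ 31
280  60/  8/ 32  90/ 11/ 46 120/ 15/ 33
288   0/  8/ 31 150/ 10/ 49   0/  0/ 26
-14.399999999999999 2 [316. 222.]
-14.399999999999999 38 [317. 284.]
```

Call:
{"fn": "step_arm", "kwargs": {
  "plan": [-0.2,0,0.35,0,0,0,-0.2,0,0.35,0,0,0,-0.2,0,0.35,0,0,0,-0.2,0,0.35,0,0,0]
}}

```text
time_s: 37.47
ee_pos: [514.4, -13.5, 135.5]
ee_rot: [179.6, 38.0, 96.0]
force: [-0.4, 0.3, -0.7]
gripper_width: 0.6
gripper_force: 0.3
```

Call:
{"fn": "step_arm", "kwargs": {
  "plan": [-0.2,0,0.35,0,0,0,-0.15,0,0.26,0,0,0,-0.15,0,0.26,0,0,0,-0.1,0,0.17,0,0,0,0,0,0,0,0,0]
}}

```text
time_s: 37.88
ee_pos: [515.5, -24.7, 131.0]
ee_rot: [179.6, 38.0, 96.0]
force: [-0.2, -0.6, -0.5]
gripper_width: 0.7
gripper_force: 0.0
```

```bash
python3 st.py
```

```text
37.8833 [ 18.   23.  109.5 -42.3  63.7  36.8] tip [  5.3 -45.   19.4] F along S,N,Y [ 0.8 -0.3 -0.3]
```

Call:
{"fn": "step_arm", "kwargs": {
  "plan": [-0.1,0,0.17,0,0,0,-0.1,0,0.17,0,0,0,-0.1,0,0.17,0,0,0,-0.05,0,0.09,0,0,0,0,0,0,0,0,0]
}}

```text
time_s: 38.3
ee_pos: [516.3, -30.9, 128.6]
ee_rot: [179.6, 38.0, 96.0]
force: [0.4, 0.3, -1.1]
gripper_width: 0.4
gripper_force: 0.0
```

Call:
{"fn": "step_arm", "kwargs": {
  "plan": [-0.08,0,0.14,0,0,0,-0.08,0,0.14,0,0,0,-0.08,0,0.14,0,0,0,0,0,0,0,0,0]
}}

```text
time_s: 38.63
ee_pos: [516.8, -35.4, 126.7]
ee_rot: [179.6, 38.0, 96.0]
force: [-0.7, 1.2, -0.1]
gripper_width: 0.7
gripper_force: 0.1
```

Call:
{"fn": "step_arm", "kwargs": {
  "plan": [-0.08,0,0.14,0,0,0,-0.08,0,0.14,0,0,0,-0.08,0,0.14,0,0,0,0,0,0,0,0,0]
}}

```text
time_s: 38.97
ee_pos: [518.0, -38.1, 125.5]
ee_rot: [179.4, 37.8, 95.9]
force: [-3.0, 9.0, 6.3]
gripper_width: 0.7
gripper_force: 5.7
```

Call:
{"fn": "step_arm", "kwargs": {
  "plan": [-0.04,0,0.07,0,0,0,0,0,0,0,0,0]
}}

```text
time_s: 39.13
ee_pos: [518.2, -38.3, 125.5]
ee_rot: [179.3, 37.8, 95.8]
force: [-3.6, 11.4, 7.9]
gripper_width: 0.2
gripper_force: 7.4
```

Call:
{"fn": "step_arm", "kwargs": {
  "plan": [0.1,0,-0.17,0,0,0,0.5,0,-0.87,0,0,0,0,0,-2.5,0,0,0,0,0,-3.0,0,0,0,0,0,-3.0,0,0,0]
}}

```text
time_s: 39.55
ee_pos: [509.4, 23.2, 196.8]
ee_rot: [179.7, 38.0, 96.0]
force: [1.5, 0.6, 0.1]
gripper_width: -0.1
gripper_force: 0.0
```

Call:
{"fn": "step_arm", "kwargs": {
  "plan": [0,0,-3.0,0,0,0,0,0,-3.0,0,0,0,0,0,0,0,0,0]
}}

```text
time_s: 39.8
ee_pos: [507.9, 62.6, 247.6]
ee_rot: [178.9, 37.8, 95.8]
force: [0.9, 0.8, -0.0]
gripper_width: 0.4
gripper_force: 0.0
```

```bash
python3 st.py; python3 - <<'E'
from h import *
p=viewer.grab_frame('wrist'); save(p,'w21')
h=cv2.cvtColor(p['img'],cv2.COLOR_RGB2HSV)
for y,l in((-45,28.5),(45,33)):
    a=proj(p,bed(l,y,2));b=proj(p,bed(l,y,38));print(y,a.round(),b.round())
    for r in range(int(a[1])-14,int(b[1])+8,5): print(r,h[r,int(a[0])-8].tolist(),h[r,int(a[0])+8].tolist())
E
```

```text
39.8 [ 27.   17.8  97.6 -35.8  81.1  31.9] tip [-119.7  -42.7   94.6] F along S,N,Y [-0.6 -0.3  1. ]
-45 [313. 171.] [314. 204.]
157 [22, 80, 253] [24, 65, 254]
162 [23, 75, 254] [25, 68, 254]
167 [15, 109, 161] [16, 109, 162]
172 [14, 123, 124] [15, 133, 117]
177 [14, 127, 124] [14, 124, 125]
182 [14, 130, 120] [14, 132, 122]
187 [14, 129, 119] [15, 117, 116]
192 [12, 127, 131] [14, 126, 111]
197 [14, 123, 131] [14, 126, 127]
202 [13, 130, 88] [15, 120, 83]
207 [14, 126, 85] [14, 111, 53]
45 [397. 171.] [399. 204.]
157 [23, 76, 254] [25, 65, 254]
162 [23, 80, 253] [25, 68, 254]
167 [16, 108, 158] [16, 108, 165]
172 [14, 126, 121] [14, 127, 133]
177 [14, 128, 132] [15, 125, 126]
182 [14, 121, 139] [13, 130, 135]
187 [14, 127, 144] [14, 128, 139]
192 [13, 124, 138] [13, 128, 143]
197 [14, 126, 105] [13, 118, 108]
202 [13, 125, 92] [15, 114, 98]
207 [14, 122, 98] [15, 126, 91]
```

Both rear faces are where they should be, under the hood, and the tool is clear of the rack, so I am handing in.

```bash
python3 -c "
from workcell import env
print(env.job_done())"
```

```text
the job is handed in; nothing more can be done
None
```

I handed the job in with both blocks in their lanes under the hood (longer left, shorter right), each pushed to the hard end of its stop with about 10–15 N. No verdict came back. My first, faster push stood the longer block on end against the hood lip and peaked near 90 N at the wrist, so I laid it flat again and finished more slowly.

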